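# Clear a jammed ink-tin dispenser and lay out the printing tray

## Task

Ink tins have slid down and jammed under the metal lips at the front of the sloped dispenser: nudge each one back up its lane until it is clear of the lips, lift it out and lay it flat on the floor of the aluminium tray, none stacked. When all the tins are in the tray, find the brayer (the tool with the rubber roller) in the wooden crate and lay it flat in the tray too. Leave the other tools in the crate, and do not shove or knock over the mug and the glass jar that stand between the robot and the dispenser.

Things in the scene. Friction and masses are not known exactly. Their poses are not given: they have to be found in the camera images.
- dispenser: fixed plywood stand, 264 mm wide, with three parallel lanes 60 mm wide; origin at table height under the middle of its front edge; x points up the lanes (away from the robot), y left, z up. Lane middles at y = +88, 0, -88 mm. Lane floors rise along +x at 0.17 rad, from 55 mm above the table at the front edge (x = 0), over 210 mm, to a back wall 33 mm high
- lane_front (a point): middle lane's floor at the front edge. The first 66 mm of each lane lie between walls topped by aluminium lips (underside 31, top 35 mm above the lane floor) that overhang 7.5 mm from both sides: they hold a tin down but leave a slot 45 mm wide. Front ears stop a tin's corners, leaving the same 45 mm gap open to the front, where nothing stands: shut fingers can push in there and along the slot
- lane_clear (a point): middle lane's floor at the upper end of the lips, 66 mm up the slope from lane_front (the same in the other lanes, 88 mm to either side). A tin is free when its lower end has passed this line. Beyond it the lanes are parted only by strips 28 mm wide and 5 mm high, so that a tin can be gripped across its width; friction holds a tin where it is left on the slope
- tin_a_c (a point): centre (half-way up) of a flat steel ink tin, 84 long (its x) x 56 wide (its y) x 28 mm high (its z), 0.15 to 0.3 kg, that starts jammed in the left (+y) lane of the dispenser, its lower end against the front ears, long side along the lane. None if that lane is empty
- tin_b_c (a point): centre (half-way up) of a flat steel ink tin, 84 long (its x) x 56 wide (its y) x 28 mm high (its z), 0.15 to 0.3 kg, that starts jammed in the middle lane of the dispenser, its lower end against the front ears, long side along the lane. None if that lane is empty
- tin_c_c (a point): centre (half-way up) of a flat steel ink tin, 84 long (its x) x 56 wide (its y) x 28 mm high (its z), 0.15 to 0.3 kg, that starts jammed in the right (-y) lane of the dispenser, its lower end against the front ears, long side along the lane. None if that lane is empty
- tray: fixed shallow open aluminium tray, outside 300 (its x) x 210 (its y) x 24 mm high, walls and floor 5 mm thick; origin at the centre of its underside; it starts empty, to the left or the right of the dispenser
- crate: fixed open wooden crate, outside 270 (its x) x 260 (its y) x 55 mm high, walls and floor 7 mm thick; origin at the centre of its underside; on the other side from the tray. In it lie, side by side along its x with handles towards its -x end, the brayer, a scraper and a brush in any order, with a cork block across the +x end
- brayer_c (a point): balance point of the brayer, on the axis of its handle, 15 mm above the floor it lies on. Round dark-wood handle 30 mm in diameter, along its x from 60 mm behind this point to 30 mm ahead; a black rubber roller 30 mm in diameter and 60 mm wide lies across (along y), its axis 65 mm ahead (+x). z up as it lies; 0.14 to 0.28 kg. Can be gripped across the handle here
- scraper: scraper, not wanted: round handle 24 mm in diameter and 90 mm long, with a flat steel blade 52 mm wide; 145 mm long along its x; origin on its underside 70 mm from the handle's end; stays in the crate
- brush: flat brush, not wanted: round handle 22 mm in diameter and 90 mm long, head 50 mm wide; 142 mm long along its x; origin on its underside 70 mm from the handle's end; stays in the crate
- block: cork block 30 x 100 x 26 mm, not wanted; origin at the centre of its underside; stays in the crate
- mug: bystander: white mug, 68 mm wide plus its handle, 85 mm high; origin under its centre
- jar: bystander: glass jar with lid, 64 mm wide, 80 mm high; origin under its centre

How it is judged:
By the outcome, as a careful person would: the job done as asked, in the order asked, and still so for the second after the job is handed in, with the robot touching nothing.
Of tin_a, tin_b, tin_c only 2 to 3 are there at a start; the rules pass over those that are not, and their reading is None.
At some moment in a run one of tin_a, tin_b, tin_c may be knocked a few centimetres aside while the robot is not near it.
Once in a run the grip may slacken for a moment while it holds something.
It also fails if it takes over 210 s, if anything falls off the work surface, if the arm or the gripper's body presses on something with over 40 N, if the wrist force passes 120 N, or if a joint passes its speed limit or range.

## Robot

A 6-joint arm with a two-finger parallel gripper is mounted at the origin on the work surface. World frame = base frame: x ahead of the robot, y to its left, z up, the work surface at z = 0. Lengths are in m, angles in rad, forces in N, time in s.
With the tool pointing down it reaches from about 0.375 to 0.9 m from the base axis. Payload 3.1 kg.
Tool frame: the origin (TCP) lies midway between the tips of the shut fingers; the grasp point (between the pads) lies 19 mm behind it; z points along the fingers, y is the line along which they close (so a half turn about z gives the same grasp; the last joint's range is limited). The gripper opens to 85 mm and grips with 20 to 120 N. Pads are 22 mm wide; open, the fingers measure 114 mm over their backs; the gripper's body (76 mm by 85 mm) begins 54 mm behind the grasp point. The pads swing forward as they close: fully open they stand 13 mm farther back than shut.
Start: joints at [-1.351, 0.527, 1.433, -0, 1.181, -0.178], TCP at [0.243, -0.576, 0.202] pointing down, gripper open.
Joint ranges: [-3.08, 3.08], [-0.75, 2.2], [0.22, 2.44], [-1.43, 4.57], [0, 2.65], [-2.85, 2.85]. Speed limits (rad/s): [2.79, 2.79, 3.14, 3.14, 3.14, 3.14].

## Interface

Orientations are given as a unit quaternion [x, y, z, w].
In Python, from station import manip gives the robot as it stands. The module is installed in compiled form; this text tells all that it offers.
- The arm moves only by the tool apply_moves, never from a script. Its arguments are lists of equal length, an entry for each row: "claw": the gripper's target within -1 to 1 (fully open at 1, half-way at 0, shut at -1); "travel": the shift along the tool's x, y, z scaled (see below), a list of three; "turn": the turn, a rotation vector about the tool's x, y, z scaled (see below), a list of three. In form: {"claw": [claw, ...], "travel": [[dx, dy, dz], ...], "turn": [[rx, ry, rz], ...]}. A call has 1 to 5 rows; each row is the pose to reach, as a shift and turn from the pose commanded when the call began, along the tool's axes at that moment, turning the shorter way round; what a row does not reach only later rows make up. The controller multiplies each number of a shift by 800 mm and each number of a turn by 180 degrees. A row lasts 1/12 s, in which the tool goes at most 41.7 mm and 7.16 degrees, less where a joint would pass 70% of its speed; a pose out of reach is approached as far as the arm can. A call with a number of a shift or a turn outside -1 to 1 is refused whole. A call with a gripper value outside its range is refused whole. The fingers move at their own pace and stop on an object; "newtons" is the grip in N (left out, the last holds). Time passes only in rows, so rows that repeat a pose let the fingers close. It gives the time, the measured TCP pose, the force, the opening and the grip force at its end, in the units of the state.
- manip.sense(): the state, without advancing time (a new reading comes with each control period).
- manip.snapshot(name): name is "side" or "top"; returns a dict with "pixels" (400x640x3 uint8, red, green, blue), "depth" (400x640 float32, m along the optical axis (not along the pixel's ray), 0 where there is no reading), "intrinsics" (3x3 intrinsics, pixels), "R" (3x3) and "t" (3): a world point X has camera coordinates R X + t. Camera axes: x right, y down, z forward; pixel columns grow to the right and rows downward; lengths in m; the calibration is good to about 2 mm. A picture is of the moment at which its call begins.
- manip.sign_off(): hands the job in; it is judged then, once.
The state is a dict: "t": time; "q": joint angles; "qd": joint speeds; "tau": joint torques, N m; "tcp_pos": TCP position; "tool_rot": TCP orientation; "force": force on the tool from outside, world axes, zero at the start; "ft_torque": the same for the moment, N m; "finger_gap": opening from 0.0 (shut) to 1.0 (fully open); "gripper_force": force on a finger pad.
Only numpy, scipy, OpenCV 4.12 (cv2) and the standard library are available. Lean on these libraries where they do the work, as an engineer would, in place of code of your own. Each camera call takes 0.05 s, during which the arm holds its last target. There are 200 camera calls.

## Working session

There is one attempt and no reset: what is moved stays moved. The work goes in short steps, Python scripts to look and compute and a tool call to move; the robot and the scene stay as the last step left them, time stands still between calls to the robot, and variables do not carry over. Pictures are saved under pics/ and viewed, at most 14 in all, crops included, and the job is handed in when it is done.

Besides the shell and the picture viewer there is one more tool, called after "Emit:" in YAML: its name, and indented under it one key for each argument. apply_moves: Moves the arm, as the interface text tells. Shifts and turns lie within -1 to 1; 1 stands for 800 mm of shift or 180 degrees of turn. Its arguments: {"type":"object","properties":{"claw":{"type":"array","items":{"type":"number"}},"travel":{"type":"array","items":{"type":"array","items":{"type":"number"}}},"turn":{"type":"array","items":{"type":"array","items":{"type":"number"}}},"newtons":{"type":"number"}},"required":["claw","travel","turn"]}

```bash
mkdir -p pics; cat > h.py <<'E'
import numpy as np, cv2
from station import manip
from scipy.spatial.transform import Rotation as Rn
def snap(n,f=None):
    s=manip.snapshot(n)
    if f: cv2.imwrite('pics/'+f,s['pixels'][:,:,::-1])
    return s
def cloud(s):
    K=s['intrinsics'];h,w=s['depth'].shape
    u,v=np.meshgrid(np.arange(w),np.arange(h));z=s['depth']
    c=np.stack([(u-K[0,2])/K[0,0]*z,(v-K[1,2])/K[1,1]*z,z],-1)
    P=(c-s['t'])@s['R']; P[z==0]=np.nan
    return P
def ray(s,u,v,z):
    d=s['R'].T@np.linalg.inv(s['intrinsics'])@[u,v,1]; o=-s['R'].T@s['t']
    return o+d*(z-o[2])/d[2]
def proj(s,X):
    c=s['R']@np.array(X)+s['t'];p=s['intrinsics']@c;return p[:2]/p[2]
E
python3 - <<'E'
from h import *
for n in('top','side'):
    s=snap(n,n+'0.png');np.savez(n+'0.npz',**s)
    print(n,-s['R'].T@s['t'],s['intrinsics'][0,0],np.round(s['R'],2).tolist())
st=manip.sense();print(st['t'],st['tcp_pos'],st['tool_rot'],st['finger_gap'])
E
```

```text
top [ 0.41514199 -0.01435397  1.06973822] 395.46101234382724 [[0.02, -1.0, -0.01], [-0.99, -0.02, -0.11], [0.11, 0.01, -0.99]]
side [0.46067627 0.91241302 0.67220902] 430.78829183483145 [[-1.0, -0.08, 0.02], [-0.06, 0.55, -0.84], [0.05, -0.83, -0.55]]
0.1 [ 0.24253751 -0.57526393  0.20124735] [ 9.80193817e-01  1.98038288e-01 -1.02868285e-05 -9.57784276e-04] 0.9995532573263254
```

View pics/top0.png

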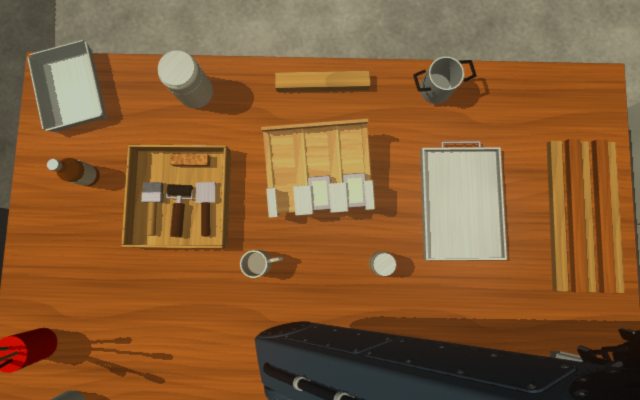

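View pics/side0.png

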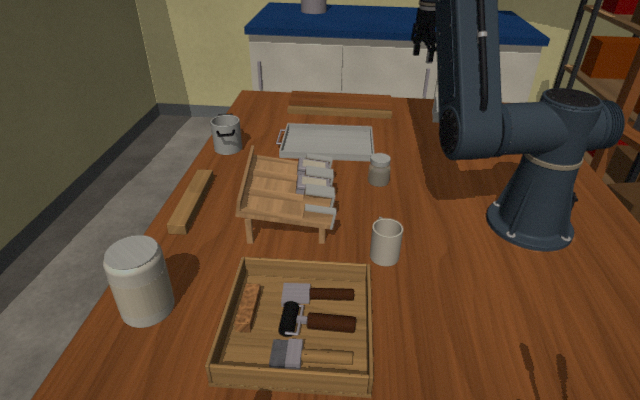

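The top view shows tins in the middle lane (320,192) and the right lane (356,190), with the left lane (282,190) empty. The tray is at (464,203), the crate at (177,197) with the brayer in its middle (180,205), the mug at (255,264) and the jar at (384,264). The side view agrees, with the brayer at (315,320).

```bash
cat > m.py <<'E'
from h import *
T=dict(np.load('top0.npz'));S=dict(np.load('side0.npz'))
PT=cloud(T);PS=cloud(S)
def box(P,m,name):
    q=P[m].astype(np.float32)
    r=cv2.minAreaRect((q[:,:2]*1000).astype(np.float32));print(name,len(q),'ctr',np.round(r[0],1),'size',np.round(r[1],1),'ang',round(r[2],2),'z med',np.round(np.nanmedian(q[:,2])*1000,1))
def reg(u0,u1,v0,v1):
    m=np.zeros((400,640),bool);m[v0:v1,u0:u1]=1;return m
z=PT[...,2]
print('table z',np.nanmedian(z[280:300,100:200]),np.nanstd(z[280:300,100:200]),'side',np.nanmedian(PS[350:390,150:180,2]))
box(PT,reg(250,385,110,225)&(z>.045),'disp top')
box(PT,reg(415,515,143,270)&(z>.013),'tray top')
box(PT,reg(115,235,140,255)&(z>.04),'crate top')
box(PT,reg(235,272,245,282)&(z>.075),'mug'); box(PT,reg(235,285,245,282)&(z>.03),'mug all');box(PT,reg(365,400,245,282)&(z>.07),'jar')
print('tray floor',np.nanmedian(z[170:240,440:490]),'crate floor',np.nanmedian(z[215:235,135:145]))
zs=PS[...,2]
box(PS,reg(200,375,255,395)&(zs>.045),'crate side')
box(PS,reg(275,378,122,162)&(zs>.015),'tray side')
print('disp side-of-slope')
# plane fit lane-floor (left lane wood)
m=reg(275,295,140,185);q=PT[m];A=np.c_[q[:,:2],np.ones(len(q))];c=np.linalg.lstsq(A,q[:,2],rcond=None)[0];print('floor plane',c,np.std(A@c-q[:,2]))
for n,r in(('tin b',reg(314,326,182,204)),('tin c',reg(350,362,178,202))):
    q=PT[r];print(n,np.nanmedian(q,0),np.nanstd(q[:,2]))
for n,f in(('T',(T,PT,(110,270,235,530))),('C',(T,PT,(140,250,118,235)))):
    v0,v1,u0,u1=f[2];I=T['pixels'][v0:v1,u0:u1,::-1];k=6 if n=='C' else 2.7
    if n=='C': cr=cv2.resize(I,None,fx=5,fy=5,interpolation=cv2.INTER_CUBIC)
I=T['pixels'][118:220,255:380,::-1];cv2.imwrite('pics/disp.png',cv2.resize(I,None,fx=5.5,fy=5.5,interpolation=cv2.INTER_CUBIC))
cv2.imwrite('pics/crate.png',cr)
E
python3 m.py
```

```text
table z 0.000572402914199941 0.002009803481920405 side -0.0014843243347697965
disp top 9313 ctr [612.2   4.5] size [221.9 264.5] ang 5.85 z med 86.8
tray top 1199 ctr [ 551.6 -382.3] size [312.2 212.3] ang 1.76 z med 24.2
crate top 1579 ctr [542.1 376.5] size [268.3 263. ] ang 1.26 z med 54.2
mug 178 ctr [372.5 157.8] size [66.5 67.2] ang 59.92 z med 84.9
mug all 374 ctr [369.2 144.1] size [96.1 67. ] ang 75.32 z med 74.3
jar 414 ctr [ 379.8 -165.2] size [54.  54.8] ang 1.47 z med 80.9
tray floor 0.006222036640887995 crate floor 0.007473087426913462
crate side 2653 ctr [544.3 377.9] size [270.3 262.7] ang 0.9 z med 52.4
tray side 903 ctr [ 552.4 -290.3] size [317.6 400.8] ang 2.0 z med 22.1
disp side-of-slope
 ** On entry to DLASCL parameter number  4 had an illegal value
 ** On entry to DLASCL parameter number  4 had an illegal valueTraceback (most recent call last):
  File "m.py", line 21, in <module>
    m=reg(275,295,140,185);q=PT[m];A=np.c_[q[:,:2],np.ones(len(q))];c=np.linalg.lstsq(A,q[:,2],rcond=None)[0];print('floor plane',c,np.std(A@c-q[:,2]))
                                                                      ~~~~~~~~~~~~~~~^^^^^^^^^^^^^^^^^^^^^
    x, resids, rank, s = _umath_linalg.lstsq(a, b, rcond,
                         ~~~~~~~~~~~~~~~~~~~^^^^^^^^^^^^^
                                             signature=signature)
                                             ^^^^^^^^^^^^^^^^^^^^
    raise LinAlgError("SVD did not converge in Linear Least Squares")
numpy.linalg.LinAlgError: SVD did not converge in Linear Least Squares
```

```bash
python3 - <<'E'
s=open('m.py').read()
i=s.index("# plane fit");j=s.index("I=T['pixels'][118")
s=s[:i]+'''
yaw=np.radians(5.85);c,sn=np.cos(yaw),np.sin(yaw)
def D(P): d=P-np.array([.6122,.0045,0]);return np.stack([d[...,0]*c+d[...,1]*sn,-d[...,0]*sn+d[...,1]*c,d[...,2]],-1)
d=D(PT);m=reg(250,385,110,225)&(d[...,2]>.045)&np.isfinite(d[...,2])
q=d[m]*1000
print('x pct',np.percentile(q[:,0],[0,.3,1,99,99.7,100]),'y pct',np.percentile(q[:,1],[0,.3,1,99,99.7,100]))
fl=[]
for yb in(88,0,-88):
  for x0 in range(-115,120,12):
    k=(abs(q[:,1]-yb)<18)&(abs(q[:,0]-x0)<6)
    fl.append((yb,x0,round(float(np.median(q[k,2])),1) if k.sum()>3 else None))
  print(fl[-20:])
d2=D(PS);m2=np.isfinite(d2[...,2])&(abs(d2[...,0])<.12)&(abs(d2[...,1])<.14)&(d2[...,2]>.04);q2=d2[m2]*1000
print('side x pct',np.percentile(q2[:,0],[0,.3,1,99,99.7,100]),'y',np.percentile(q2[:,1],[0,.3,1,99,99.7,100]))
hsv=cv2.cvtColor(T['pixels'],cv2.COLOR_RGB2HSV)
np.save('q.npy',q)
'''+'''
I=T['pixels'][140:250,118:235,::-1];cr=cv2.resize(I,None,fx=5,fy=5,interpolation=cv2.INTER_CUBIC)
'''+s[j:]
open('m.py','w').write(s)
E
python3 m.py | tail -n +12
```

```text
x pct [-110.94594827 -109.29336908 -106.44527142  108.21835823  109.64594853
  111.00260613] y pct [-132.26420344 -131.05049333 -129.17241714  129.51881503  131.51929891
  132.27062617]
[(88, -115, None), (88, -103, 58.1), (88, -91, 57.3), (88, -79, 59.1), (88, -67, 61.2), (88, -55, 63.7), (88, -43, 66.1), (88, -31, 68.0), (88, -19, 69.8), (88, -7, 71.8), (88, 5, 74.1), (88, 17, 76.3), (88, 29, 77.9), (88, 41, 80.1), (88, 53, 82.0), (88, 65, 84.1), (88, 77, 86.5), (88, 89, 88.3), (88, 101, 93.0), (88, 113, 124.9)]
[(0, -115, None), (0, -103, 83.9), (0, -91, 85.9), (0, -79, 88.6), (0, -67, 89.6), (0, -55, 92.0), (0, -43, 94.7), (0, -31, 96.3), (0, -19, 97.3), (0, -7, 72.0), (0, 5, 74.2), (0, 17, 76.0), (0, 29, 78.1), (0, 41, 80.3), (0, 53, 82.5), (0, 65, 84.1), (0, 77, 86.5), (0, 89, 88.6), (0, 101, 92.3), (0, 113, 123.9)]
[(-88, -115, None), (-88, -103, 83.7), (-88, -91, 86.2), (-88, -79, 89.0), (-88, -67, 90.2), (-88, -55, 92.5), (-88, -43, 94.6), (-88, -31, 96.6), (-88, -19, 97.6), (-88, -7, 72.3), (-88, 5, 74.0), (-88, 17, 75.9), (-88, 29, 78.1), (-88, 41, 80.3), (-88, 53, 82.2), (-88, 65, 84.3), (-88, 77, 86.5), (-88, 89, 88.7), (-88, 101, 93.3), (-88, 113, 124.0)]
side x pct [-108.58752222 -107.02781083 -105.28055931  111.35410956  113.83849128
  119.62866429] y [-134.69424643 -130.56652086 -126.98243723  134.62178468  135.44417905
  137.58971382]
```

View pics/disp.png

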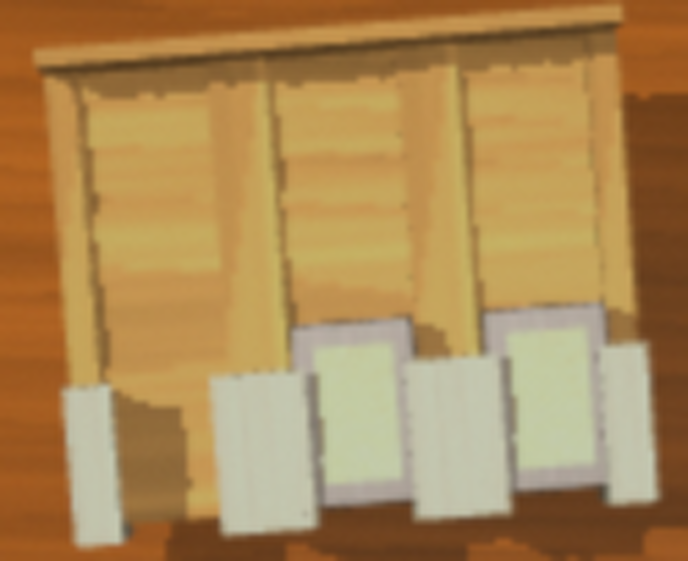

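View pics/crate.png

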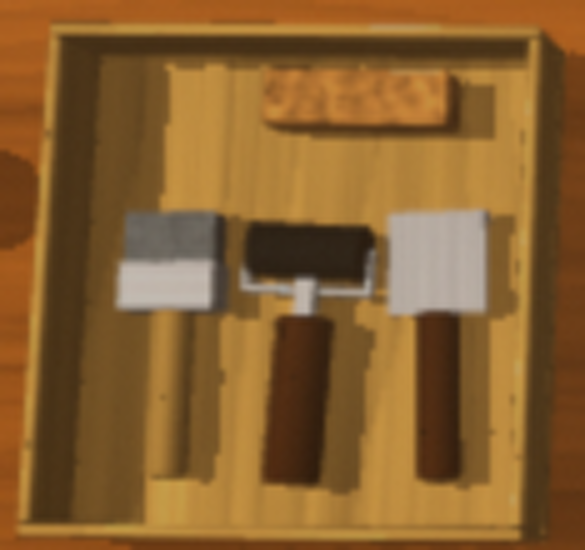

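```bash
cat >> h.py <<'E'
YAW=np.radians(5.85);O=np.array([.5073,-.0063,0])
RZ=lambda a:Rn.from_euler('z',a).as_matrix()
def lane(y,s,h):
    c,n=np.cos(.17),np.sin(.17)
    return O+RZ(YAW)@[s*c-h*n,y,.055+s*n+h*c]
def RL():
    c,n=np.cos(.17),np.sin(.17);u=np.array([c,0,n]);k=np.array([n,0,-c])
    return RZ(YAW)@np.stack([u,np.cross(k,u),k],1)
def RV(yaw=0): return RZ(yaw)@np.diag([1.,-1,-1])
def go(p,R,p0=None,R0=None):
    st=manip.sense()
    if p0 is None: p0=st['tcp_pos'];R0=Rn.from_quat(st['tool_rot']).as_matrix()
    d=R0.T@(np.array(p)-p0);r=Rn.from_matrix(R0.T@R).as_rotvec()
    print('travel',np.round(d/.8,4),'mm',round(np.linalg.norm(d)*1000,1),'turn',np.round(r/np.pi,4),'deg',np.round(np.degrees(np.linalg.norm(r)),1))
def show():
    st=manip.sense();p=st['tcp_pos'];R=Rn.from_quat(st['tool_rot']).as_matrix()
    d=RZ(YAW).T@(p-O);c,n=np.cos(.17),np.sin(.17);z=d[2]-.055
    print('t',round(st['t'],2),'tcp',np.round(p*1000,1),'lane y,s,h',np.round(1000*np.array([d[1],d[0]*c+z*n,-d[0]*n+z*c]),1),'F',np.round(st['force'],1),'gap',round(st['finger_gap'],3),'gf',st['gripper_force'])
E
python3 - <<'E'
from h import *
p1=lane(-.088,-.045,.12)
go(p1,RL()); go(lane(-.088,-.045,.010),RL(),p1,RL());print(p1,lane(-.088,-.045,.010),RL())
E
```

```text
travel [ 0.4717 -0.4453  0.0455] mm 520.2 turn [-0.0086  0.0537  0.0941] deg 19.6
travel [-0.     -0.      0.1375] mm 110.0 turn [0. 0. 0.] deg 0.0
[ 0.45195286 -0.10043145  0.16565697] [ 0.470466   -0.09853463  0.05724264] [[ 0.98045198  0.10192446  0.16830127]
 [ 0.10045519 -0.99479214  0.01724382]
 [ 0.16918235  0.         -0.98558477]]
```

Emit:
apply_moves:
  claw: [-1,-1,-1,-1,-1]
  travel:
    - [0.034,-0.032,0]
    - [0.068,-0.064,0]
    - [0.102,-0.096,0]
    - [0.136,-0.128,0]
    - [0.17,-0.16,0]
  turn:
    - [-0.0017,0.0107,0.0188]
    - [-0.0034,0.0215,0.0376]
    - [-0.0052,0.0322,0.0565]
    - [-0.0069,0.043,0.0753]
    - [-0.0086,0.0537,0.0941]
  newtons: 60

```text
t: 0.52
tcp_pos: [0.3187, -0.4034, 0.2018]
tool_rot: [0.995, 0.049, 0.086, -0.004]
force: [1.3, 0.1, 0.5]
finger_gap: 0.298
gripper_force: 0.0
```

```bash
python3 - <<'E'
from h import *
show();go(lane(-.088,-.045,.12),RL())
E
```

```text
t 0.52 tcp [ 318.7 -403.4  201.8] lane y,s,h [-375.8 -200.   183.2] F [1.3 0.1 0.5] gap 0.298 gf 0.0
travel [ 0.1924 -0.3605  0.0789] mm 333.0 turn [ 0.0004 -0.0005 -0.001 ] deg 0.2
```

Emit:
apply_moves:
  claw: [-1,-1,-1,-1,-1]
  travel:
    - [0.022,-0.042,0.006]
    - [0.044,-0.084,0.012]
    - [0.066,-0.126,0.018]
    - [0.088,-0.168,0.024]
    - [0.11,-0.21,0.03]
  turn:
    - [0,0,0]
    - [0,0,0]
    - [0,0,0]
    - [0,0,0]
    - [0,0,0]

```text
t: 0.93
tcp_pos: [0.3916, -0.2269, 0.1929]
tool_rot: [0.995, 0.051, 0.085, -0.004]
force: [-0.4, -0.1, 0.3]
finger_gap: -0.004
gripper_force: 0.0
```

Emit:
apply_moves:
  claw: [-1,-1,-1,-1,-1]
  travel:
    - [0.02,-0.037,0.012]
    - [0.041,-0.075,0.024]
    - [0.062,-0.112,0.036]
    - [0.0824,-0.1505,0.0489]
    - [0.0824,-0.1505,0.0489]
  turn:
    - [0,0,0]
    - [0,0,0]
    - [0,0,0]
    - [0,0,0]
    - [0,0,0]

```text
t: 1.35
tcp_pos: [0.4499, -0.0955, 0.1641]
tool_rot: [0.995, 0.054, 0.083, -0.006]
force: [-0.6, 0.2, 0.0]
finger_gap: 0.001
gripper_force: 0.0
```

```bash
python3 - <<'E'
from h import *
show();go(lane(-.088,-.045,.010),RL());snap('side','side1.png')
E
```

```text
t 1.35 tcp [449.9 -95.5 164.1] lane y,s,h [-82.9 -46.8 118.7] F [-0.6  0.2  0. ] gap 0.001 gf 0.0
travel [0.0026 0.0069 0.1359] mm 108.9 turn [-0.0011  0.0009  0.0022] deg 0.5
```

View pics/side1.png

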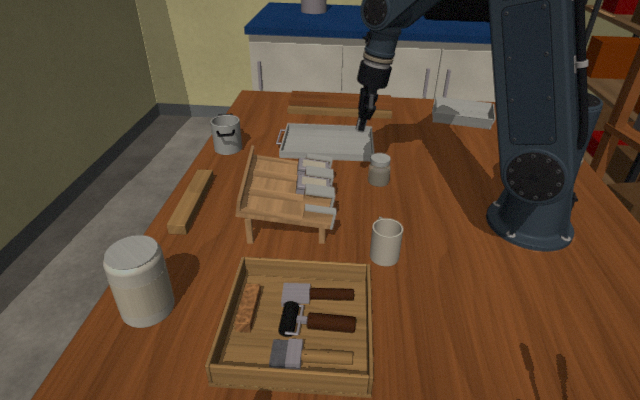

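The tool tips at (362,130) are in front of the right lane and clear of the jar (380,170). Next I lower in front of the lane.

Emit:
apply_moves:
  claw: [-1,-1,-1,-1,-1]
  travel:
    - [0.001,0.003,0.045]
    - [0.002,0.006,0.09]
    - [0.0026,0.0069,0.12]
    - [0.0026,0.0069,0.1359]
    - [0.0026,0.0069,0.1359]
  turn:
    - [0,0,0]
    - [0,0,0]
    - [0,0,0]
    - [0,0,0]
    - [0,0,0]

```text
t: 1.82
tcp_pos: [0.4702, -0.1061, 0.0562]
tool_rot: [0.995, 0.05, 0.083, -0.005]
force: [-0.1, -1.0, -0.0]
finger_gap: 0.0
gripper_force: 0.0
```

```bash
python3 - <<'E'
from h import *
show();go(lane(-.088,-.00,.010),RL());go(lane(-.088,.063,.010),RL())
E
```

```text
t 1.82 tcp [ 470.2 -106.1   56.2] lane y,s,h [-95.5 -46.2   9.1] F [-0.1 -1.  -0. ] gap 0.0 gf 0.0
travel [ 0.0577 -0.0094 -0.0013] mm 46.8 turn [-0.0002  0.0012 -0.0005] deg 0.2
travel [ 0.1365 -0.0096 -0.0016] mm 109.5 turn [-0.0002  0.0012 -0.0005] deg 0.2
```

Emit:
apply_moves:
  claw: [-1,-1,-1,-1,-1]
  travel:
    - [0.01,-0.008,-0.001]
    - [0.025,-0.008,-0.001]
    - [0.032,-0.008,-0.001]
    - [0.032,-0.008,-0.001]
    - [0.032,-0.008,-0.001]
  turn:
    - [0,0,0]
    - [0,0,0]
    - [0,0,0]
    - [0,0,0]
    - [0,0,0]

```text
t: 2.23
tcp_pos: [0.496, -0.0971, 0.0646]
tool_rot: [0.995, 0.051, 0.086, -0.003]
force: [-0.6, 0.5, -0.0]
finger_gap: 0.005
gripper_force: 0.0
```

```bash
python3 - <<'E'
from h import *
show();go(lane(-.088,.063,.010),RL())
E
```

```text
t 2.23 tcp [496.  -97.1  64.6] lane y,s,h [-89.2 -18.6  12.9] F [-0.6  0.5 -0. ] gap 0.005 gf 0.0
travel [ 0.102  -0.0015  0.0038] mm 81.7 turn [ 0.0009 -0.0005  0.0001] deg 0.2
```

Emit:
apply_moves:
  claw: [-1,-1,-1,-1,-1]
  travel:
    - [0.01,0,0.001]
    - [0.02,0,0.001]
    - [0.03,0,0.001]
    - [0.04,0,0.001]
    - [0.05,0,0.001]
  turn:
    - [0,0,0]
    - [0,0,0]
    - [0,0,0]
    - [0,0,0]
    - [0,0,0]

```text
t: 2.65
tcp_pos: [0.5361, -0.0924, 0.07]
tool_rot: [0.995, 0.051, 0.085, -0.003]
force: [-0.2, 0.0, -0.2]
finger_gap: -0.0
gripper_force: 0.0
```

Emit:
apply_moves:
  claw: [-1,-1,-1,-1,-1]
  travel:
    - [0.01,0,0]
    - [0.02,0,0]
    - [0.03,0,0]
    - [0.04,0,0]
    - [0.052,0,0]
  turn:
    - [0,0,0]
    - [0,0,0]
    - [0,0,0]
    - [0,0,0]
    - [0,0,0]

```text
t: 3.07
tcp_pos: [0.5762, -0.0879, 0.0768]
tool_rot: [0.995, 0.051, 0.085, -0.004]
force: [0.5, 0.6, -0.0]
finger_gap: 0.0
gripper_force: 0.0
```

Emit:
apply_moves:
  claw: [-1,-1]
  travel:
    - [0,0,0]
    - [0,0,0]
  turn:
    - [0,0,0]
    - [0,0,0]

```text
t: 3.23
tcp_pos: [0.5764, -0.0881, 0.0769]
tool_rot: [0.995, 0.051, 0.085, -0.003]
force: [-0.4, 0.4, -0.0]
finger_gap: -0.001
gripper_force: 0.0
```

```bash
python3 - <<'E'
from h import *
show()
E
```

```text
t 3.23 tcp [576.4 -88.1  76.9] lane y,s,h [-88.4  63.2  11.4] F [-0.4  0.4 -0. ] gap -0.001 gf 0.0
```

Emit:
apply_moves:
  claw: [-1,-1,-1,-1,-1]
  travel:
    - [-0.012,0,-0.002]
    - [-0.012,0,-0.045]
    - [-0.012,0,-0.09]
    - [-0.012,0,-0.13]
    - [-0.012,0,-0.13]
  turn:
    - [0,0,0]
    - [0,0,0]
    - [0,0,0]
    - [0,0,0]
    - [0,0,0]

```text
t: 3.65
tcp_pos: [0.5502, -0.0919, 0.1831]
tool_rot: [0.995, 0.051, 0.089, -0.001]
force: [0.6, 0.1, 0.5]
finger_gap: 0.0
gripper_force: 0.0
```

```bash
cat >> h.py <<'E'
def tins(s,lanes=(0,-.088),b=4):
    P=cloud(s);d=(P-O)@RZ(YAW);c,n=np.cos(.17),np.sin(.17);z=d[...,2]-.055
    S=d[...,0]*c+z*n;H=-d[...,0]*n+z*c;Y=d[...,1];px=s['pixels'].astype(int)
    for y in lanes:
        hsv=cv2.cvtColor(s['pixels'],cv2.COLOR_RGB2HSV)
        m=(abs(H-.028)<.005)&(abs(Y-y)<.05)&(S>.0)&(S<.2)&(hsv[...,1]<90)
        m=cv2.morphologyEx(m.astype(np.uint8),cv2.MORPH_OPEN,np.ones((2,2)))>0
        q=np.stack([S[m],Y[m]],1).astype(np.float32)*1000
        if len(q)<20: print('lane',y,'none',len(q));continue
        r=cv2.minAreaRect(q);print('lane',y,len(q),'s',np.round(np.percentile(q[:,0],[1,99]),1),'y',np.round(np.percentile(q[:,1],[1,99]),1),'rect',np.round(r[0],1),np.round(r[1],1),round(r[2],1),'h',round(float(np.median(H[m])*1000),1))
E
python3 - <<'E'
from h import *
s=snap('side');t=snap('top','top1.png')
tins(s);tins(t);show();go(lane(-.088,.114,.05),RL())
E
```

```text
lane 0 560 s [nan nan] y [nan nan] rect [ 29.8 -65.8] [250.8  97.1] 79.4 h nan
lane -0.088 457 s [-20.5  89.2] y [-203.3  -34.9] rect [  32.1 -153.3] [247.3  93.6] 80.2 h 28.2
lane 0 626 s [nan nan] y [nan nan] rect [45.6  0.2] [53.3 88.7] 85.5 h nan
lane -0.088 none 0
t 3.75 tcp [548.1 -90.9 178.7] lane y,s,h [-88.3  52.4 116.5] F [-0.4  0.6  0.3] gap 0.0 gf 0.0
travel [ 0.0768 -0.0006  0.0833] mm 90.7 turn [ 0.0009 -0.0005  0.0001] deg 0.2
```

View pics/top1.png

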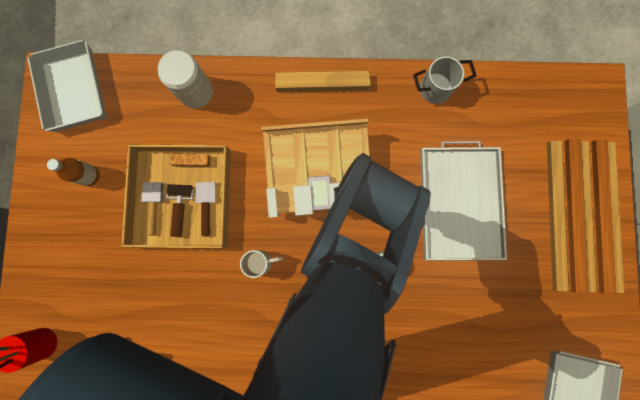

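The arm hides lane c in the top view, so I check the side view.

```bash
python3 - <<'E'
from h import *
s=snap('side')
I=s['pixels'][120:250,220:400,::-1];cv2.imwrite('pics/s2.png',cv2.resize(I,None,fx=4,fy=4,interpolation=cv2.INTER_CUBIC))
for nm,p in(('c uplow',lane(-.06,.072,.028)),('c up',lane(-.06,.156,.028))): print(nm,proj(s,p),(proj(s,p)-[220,120])*4)
E
```

```text
c uplow [306.28219572 167.20994368] [345.12878289 188.83977472]
c up [274.46969701 162.37310924] [217.87878803 169.49243697]
```

View pics/s2.png

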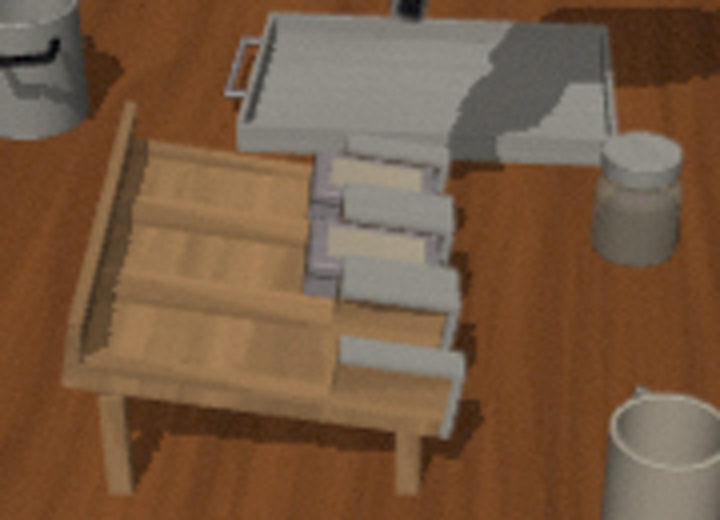

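```bash
python3 - <<'E'
from h import *
s=snap('side','side3.png');show();st=manip.sense()
p=st['tcp_pos'];R=Rn.from_quat(st['tool_rot']).as_matrix()
print('tcp px',proj(s,p),proj(s,p-R[:,2]*.07),'cam depth',(s['R']@p+s['t'])[2], 'z',R[:,2])
D=s['depth'];
I=s['pixels'].astype(int);m=(I.max(-1)<60);m[180:]=0;m[:,:250]=0
ys,xs=np.nonzero(m&(np.arange(640)<420)[None]);k=ys.argmax();print('lowest dark',xs[k],ys[k],D[ys[k],xs[k]],cloud(s)[ys[k],xs[k]])
cv2.imwrite('pics/s3.png',cv2.resize(I[40:200,250:450,::-1].astype(np.uint8),None,fx=3,fy=3))
E
```

```text
t 3.85 tcp [547.2 -90.3 176.5] lane y,s,h [-87.6  51.2 114.5] F [-0.6 -0.2 -0.8] gap 0.003 gf 0.0
tcp px [319.82844124 134.54359106] [324.79779488 109.59026435] cam depth 1.1131196258717413 z [ 0.16603048  0.01663448 -0.98598031]
lowest dark 396 126 1.5856321 [ 0.30631384 -0.55494485 -0.00218595]
```

View pics/s3.png

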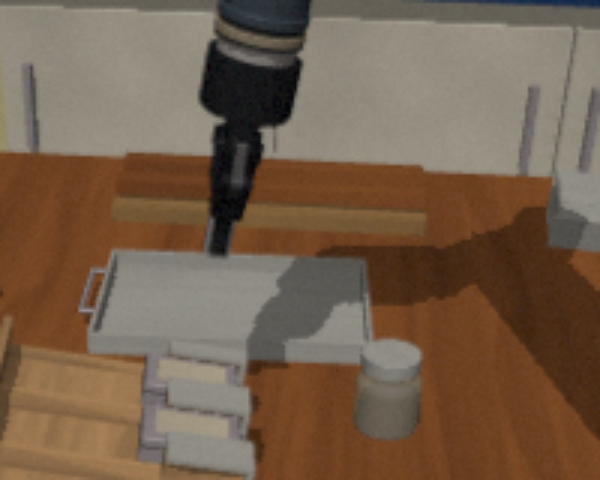

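The tips are at about (322,124), where the reported TCP should project to (320,134), and tin c has not moved. I read the tip's depth to find the offset.

```bash
python3 - <<'E'
from h import *
s=snap('side');t=snap('top');show();st=manip.sense();R=Rn.from_quat(st['tool_rot']).as_matrix()
P=cloud(s)
m=np.isfinite(P[...,2])&(np.linalg.norm(P-st['tcp_pos'],axis=-1)<.12)&(P[...,2]>.13)
ys,xs=np.nonzero(m)
L=(P[m]-st['tcp_pos'])@R*1000
print('tool frame tip max z',np.percentile(L[:,2],[90,99,100]))
k=L[:,2]>L[:,2].max()-12;print(k.sum(),np.median(L[k],0),L[k].min(0),L[k].max(0))
for y in(122,123,124,125,127,129):
  for x in(321,323,325): print((x,y),P[y,x].round(3),end=' ')
print('jar/side check: lip pts');tins(s,(0,))
E
```

```text
t 3.95 tcp [547.4 -90.3 176. ] lane y,s,h [-87.6  51.4 113.9] F [0.1 0.5 0.1] gap 0.001 gf 0.0
tool frame tip max z [-38.0509193  -29.6520973  -28.37060915]
33 [  1.00202324  -8.58036278 -34.69860113] [ -9.31824668 -16.48354775 -40.25268593] [ 11.33354978  -4.15081502 -28.37060915]
(321, 122) [ 0.543 -0.076  0.218] (323, 122) [ 0.539 -0.079  0.217] (325, 122) [ 0.534 -0.08   0.217] (321, 123) [ 0.543 -0.075  0.216] (323, 123) [ 0.539 -0.08   0.214] (325, 123) [ 0.534 -0.085  0.212] (321, 124) [ 0.544 -0.08   0.211] (323, 124) [ 0.539 -0.08   0.212] (325, 124) [ 0.534 -0.082  0.211] (321, 125) [ 0.544 -0.084  0.206] (323, 125) [ 0.539 -0.082  0.208] (325, 125) [ 0.534 -0.087  0.206] (321, 127) [ 0.577 -0.482  0.013] (323, 127) [ 0.57  -0.484  0.012] (325, 127) [ 0.563 -0.477  0.016] (321, 129) [ 0.577 -0.483  0.005] (323, 129) [ 0.57  -0.48   0.006] (325, 129) [ 0.563 -0.482  0.006] jar/side check: lip pts
lane 0 596 s [nan nan] y [nan nan] rect [ 26.5 -69.3] [255.6  86.4] 75.4 h nan
```

```bash
python3 - <<'E'
from h import *
S=dict(np.load('side0.npz'));P=cloud(S);p=np.array([.2425,-.5753,.2012]);R=Rn.from_quat([.980194,.198038,-1e-5,-.000958]).as_matrix()
print(proj(S,p))
m=np.isfinite(P[...,2])&(np.linalg.norm(P-p,axis=-1)<.12)&(P[...,2]>.1)
L=(P[m]-p)@R*1000;k=L[:,2]>L[:,2].max()-12;print(m.sum(),L[:,2].max(),k.sum(),L[k].min(0),L[k].max(0))
E
```

```text
[420.59219582  70.54198581]
335 -39.4894529967636 34 [ -5.40287909 -59.50707888 -51.38890714] [ 15.3824994   48.21620938 -39.489453  ]
```

The true fingertips sit about 27 mm behind the reported TCP, both here and at the start pose, so the first push passed above the tin. From here I work with the corrected tip.

```bash
sed -i "s/    if p0 is None: p0=st\['tcp_pos'\];R0=Rn.from_quat(st\['tool_rot'\]).as_matrix()/    if p0 is None: R0=Rn.from_quat(st['tool_rot']).as_matrix();p0=st['tcp_pos']-.027*R0[:,2]/; s/^    d=RZ(YAW).T@(p-O);/    p=p-.027*R[:,2];d=RZ(YAW).T@(p-O);/" h.py; sed -i "s/'tcp',np/'tip',np/" h.py
python3 - <<'E'
from h import *
show();go(lane(-.088,-.03,.11),RL());go(lane(-.088,-.03,.011),RL());go(lane(-.088,.063,.011),RL())
E
```

```text
t 3.95 tip [543.  -90.7 202.6] lane y,s,h [-87.6  51.5 140.9] F [0.1 0.5 0.1] gap 0.001 gf 0.0
travel [-0.1017  0.0005  0.039 ] mm 87.1 turn [-0.     0.001  0.   ] deg 0.2
travel [-0.1013  0.0005  0.1627] mm 153.4 turn [-0.     0.001  0.   ] deg 0.2
travel [0.0149 0.0005 0.1624] mm 130.4 turn [-0.     0.001  0.   ] deg 0.2
```

Emit:
apply_moves:
  claw: [-1,-1,-1,-1,-1]
  travel:
    - [-0.05,0,0]
    - [-0.1015,0,0.01]
    - [-0.1015,0,0.06]
    - [-0.1015,0,0.11]
    - [-0.1015,0,0.14]
  turn:
    - [0,0,0]
    - [0,0,0]
    - [0,0,0]
    - [0,0,0]
    - [0,0,0]

```text
t: 4.37
tcp_pos: [0.4861, -0.0967, 0.0504]
tool_rot: [0.995, 0.05, 0.083, -0.004]
force: [-0.5, -0.8, 0.5]
finger_gap: 0.002
gripper_force: 0.0
```

Emit:
apply_moves:
  claw: [-1,-1,-1,-1]
  travel:
    - [0,0,0.0125]
    - [0,0,0.0225]
    - [0,0,0.0225]
    - [0,0,0.0225]
  turn:
    - [0,0,0]
    - [0,0,0]
    - [0,0,0]
    - [0,0,0]

```text
t: 4.7
tcp_pos: [0.4914, -0.0969, 0.0359]
tool_rot: [0.995, 0.051, 0.085, -0.003]
force: [-0.7, -0.2, 0.9]
finger_gap: 0.001
gripper_force: 0.0
```

```bash
python3 - <<'E'
from h import *
snap('side');show();go(lane(-.088,.063,.011),RL())
E
```

```text
t 4.75 tip [487.1 -97.4  63.1] lane y,s,h [-88.6 -27.6  13. ] F [-0.4  0.3  0.8] gap 0.001 gf 0.0
travel [ 0.1133 -0.0006  0.0026] mm 90.6 turn [ 0.0007 -0.0004  0.0003] deg 0.2
```

Emit:
apply_moves:
  claw: [-1,-1,-1,-1,-1]
  travel:
    - [0.01,0,0.001]
    - [0.02,0,0.0015]
    - [0.03,0,0.002]
    - [0.04,0,0.002]
    - [0.05,0,0.002]
  turn:
    - [0,0,0]
    - [0,0,0]
    - [0,0,0]
    - [0,0,0]
    - [0,0,0]

```text
t: 5.17
tcp_pos: [0.5311, -0.0925, 0.0416]
tool_rot: [0.995, 0.051, 0.085, -0.004]
force: [-2.5, 0.0, 0.9]
finger_gap: 0.001
gripper_force: 1.0
```

Emit:
apply_moves:
  claw: [-1,-1,-1,-1,-1]
  travel:
    - [0.012,0,0]
    - [0.025,0,0]
    - [0.038,0,0]
    - [0.051,0,0]
    - [0.063,0,0]
  turn:
    - [0,0,0]
    - [0,0,0]
    - [0,0,0]
    - [0,0,0]
    - [0,0,0]

```text
t: 5.58
tcp_pos: [0.5809, -0.0875, 0.0498]
tool_rot: [0.995, 0.051, 0.085, -0.003]
force: [-2.9, -0.9, 1.1]
finger_gap: 0.001
gripper_force: 1.0
```

```bash
python3 - <<'E'
from h import *
s=snap('side');show()
I=s['pixels'][120:250,220:400,::-1];cv2.imwrite('pics/s4.png',cv2.resize(I,None,fx=3,fy=3,interpolation=cv2.INTER_CUBIC))
E
```

```text
t 5.63 tip [579.2 -88.5  77.1] lane y,s,h [-89.1  66.   11.1] F [ 1.4 -0.3  0.5] gap -0.0 gf 0.34180726630438585
```

View pics/s4.png

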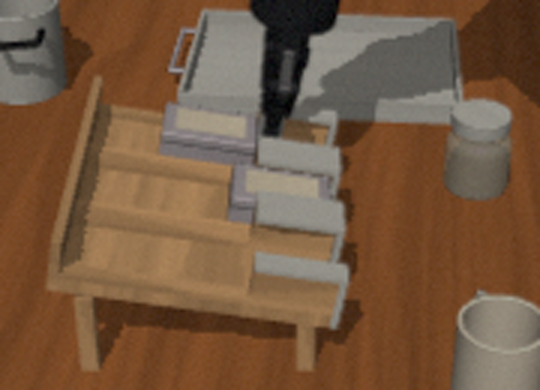

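Tin c at crop (210,130) now lies beyond the lips. Next I rise and measure it.

Emit:
apply_moves:
  claw: [-1,-1,0.9,0.9,0.9]
  travel:
    - [-0.006,0,-0.005]
    - [-0.006,0,-0.05]
    - [0.025,0,-0.09]
    - [0.067,0,-0.115]
    - [0.067,0,-0.115]
  turn:
    - [0,0,0]
    - [0,0,0]
    - [0,0,0]
    - [0,0,0]
    - [0,0,0]

```text
t: 6.05
tcp_pos: [0.6266, -0.0861, 0.1571]
tool_rot: [0.994, 0.051, 0.095, 0.0]
force: [1.0, -1.1, 1.7]
finger_gap: 0.418
gripper_force: 0.0
```

```bash
cat >> h.py <<'E'
def tin(s,y,s0=.06,s1=.2,h=.028,hw=.045):
    P=cloud(s);d=(P-O)@RZ(YAW);c,n=np.cos(.17),np.sin(.17);z=d[...,2]-.055
    S=d[...,0]*c+z*n;H=-d[...,0]*n+z*c;Y=d[...,1];hsv=cv2.cvtColor(s['pixels'],cv2.COLOR_RGB2HSV)
    m=np.isfinite(H)&(abs(H-h)<.006)&(abs(Y-y)<hw)&(S>s0)&(S<s1)
    m=cv2.morphologyEx(m.astype(np.uint8),cv2.MORPH_OPEN,np.ones((3,3)))>0
    q=np.stack([S[m],Y[m]],1).astype(np.float32)*1000
    if len(q)<10: print('none');return
    r=cv2.minAreaRect(q);print(len(q),'s',np.round(np.percentile(q[:,0],[1,99]),1),'y',np.round(np.percentile(q[:,1],[1,99]),1),'rect',np.round(r[0],1),np.round(r[1],1),round(r[2],1),'h',round(float(np.median(H[m])*1000),1))
E
python3 - <<'E'
from h import *
s=snap('side');tin(s,-.088);t=snap('top');tin(t,-.088);show();go(lane(-.088,.119,.003),RL())
E
```

```text
375 s [ 60.5 160.8] y [-125.2  -47. ] rect [111.7 -89.9] [ 88.2 101.3] 87.7 h 25.2
147 s [ 76.9 109.9] y [-103.4  -59.8] rect [ 92.5 -82. ] [45.2 32.4] 85.9 h 27.6
t 6.15 tip [613.8 -84.4 177.6] lane y,s,h [-88.6 117.3 104.3] F [-1.2  0.4 -0.5] gap 0.591 gf 0.0
travel [ 0.0016 -0.0012  0.1266] mm 101.3 turn [ 0.0011 -0.0012  0.0005] deg 0.3
```

Emit:
apply_moves:
  claw: [0.9,0.9,0.9,0.9,0.9]
  travel:
    - [0.0005,0,0.03]
    - [0.001,0,0.07]
    - [0.0015,-0.001,0.1]
    - [0.0015,-0.001,0.118]
    - [0.0015,-0.001,0.126]
  turn:
    - [0,0,0]
    - [0,0,0]
    - [0,0,0]
    - [0,0,0]
    - [0,0,0]

```text
t: 6.57
tcp_pos: [0.6309, -0.0802, 0.0457]
tool_rot: [0.995, 0.051, 0.081, -0.005]
force: [-0.4, -0.4, -0.4]
finger_gap: 0.953
gripper_force: 0.0
```

Emit:
apply_moves:
  claw: [0.9,-1,-1,-1,-1]
  travel:
    - [0,0,0]
    - [0,0,0]
    - [0,0,0]
    - [0,0,0]
    - [0,0,0]
  turn:
    - [0,0,0]
    - [0,0,0]
    - [0,0,0]
    - [0,0,0]
    - [0,0,0]
  newtons: 60

```text
t: 6.98
tcp_pos: [0.6356, -0.0816, 0.0515]
tool_rot: [0.995, 0.051, 0.086, -0.003]
force: [-2.1, 0.1, 2.4]
finger_gap: 0.641
gripper_force: 66.3
```

Emit:
apply_moves:
  claw: [-1,-1,-1]
  travel:
    - [0,0,0]
    - [0,0,0]
    - [0,0,0]
  turn:
    - [0,0,0]
    - [0,0,0]
    - [0,0,0]

```text
t: 7.23
tcp_pos: [0.6356, -0.0815, 0.0515]
tool_rot: [0.995, 0.051, 0.086, -0.003]
force: [-2.4, -0.5, 7.0]
finger_gap: 0.639
gripper_force: 66.6
```

```bash
python3 - <<'E'
from h import *
snap('side');show()
E
```

```text
t 7.28 tip [631.  -82.   78.1] lane y,s,h [-87.9 117.6   3.3] F [-1.9 -0.4  7.2] gap 0.638 gf 66.61801815032959
```

Emit:
apply_moves:
  claw: [-1,-1,-1,-1,-1]
  travel:
    - [0,0,-0.008]
    - [0,0,-0.03]
    - [0,0,-0.06]
    - [0,0,-0.09]
    - [0,0,-0.12]
  turn:
    - [0,0,0]
    - [0,0,0]
    - [0,0,0]
    - [0,0,0]
    - [0,0,0]

```text
t: 7.7
tcp_pos: [0.6181, -0.0825, 0.1453]
tool_rot: [0.995, 0.051, 0.084, -0.004]
force: [0.1, -0.6, -1.4]
finger_gap: 0.639
gripper_force: 65.7
```

```bash
cat >> h.py <<'E'
TY=np.radians(1.8)
def tray(x,y,z): return np.array([.546,-.382,0])+RZ(TY)@[x,y,z]
E
python3 - <<'E'
from h import *
snap('side');show();go(tray(.09,-.045,.13),RV(TY))
E
```

```text
t 7.75 tip [615.9 -83.7 177.1] lane y,s,h [-88.1 119.3 103.5] F [0.7 0.4 1.1] gap 0.638 gf 65.92634081840515
travel [-0.0273  0.4257  0.0571] mm 344.3 turn [-0.0004 -0.0562  0.0227] deg 10.9
```

Emit:
apply_moves:
  claw: [-1,-1,-1,-1,-1]
  travel:
    - [-0.003,0.03,0]
    - [-0.006,0.07,0.003]
    - [-0.009,0.11,0.007]
    - [-0.012,0.155,0.01]
    - [-0.015,0.2,0.015]
  turn:
    - [0,-0.01,0.004]
    - [0,-0.02,0.008]
    - [0,-0.03,0.013]
    - [0,-0.044,0.018]
    - [0,-0.0562,0.0227]

```text
t: 8.17
tcp_pos: [0.6254, -0.244, 0.1311]
tool_rot: [1.0, 0.016, -0.004, -0.002]
force: [0.9, -0.5, -2.7]
finger_gap: 0.644
gripper_force: 65.8
```

```bash
python3 - <<'E'
from h import *
snap('side');show();go(tray(.09,-.045,.13),RV(TY));go(tray(.09,-.045,.05),RV(TY))
E
```

```text
t 8.22 tip [ 628.  -253.3  157.1] lane y,s,h [-258.   110.8   84.6] F [ 4.6 -6.9 -1.2] gap 0.64 gf 65.77560424804688
travel [0.0062 0.2136 0.0348] mm 173.2 turn [ 0.0013  0.0016 -0.0015] deg 0.5
travel [0.0067 0.2132 0.1347] mm 201.9 turn [ 0.0013  0.0016 -0.0015] deg 0.5
```

Emit:
apply_moves:
  claw: [-1,-1,-1,-1,-1]
  travel:
    - [0.002,0.045,0]
    - [0.004,0.095,0.005]
    - [0.005,0.145,0.02]
    - [0.006,0.185,0.04]
    - [0.0063,0.204,0.06]
  turn:
    - [0,0,0]
    - [0,0,0]
    - [0,0,0]
    - [0,0,0]
    - [0.001,0.0015,-0.0015]

```text
t: 8.63
tcp_pos: [0.6356, -0.4112, 0.0818]
tool_rot: [1.0, 0.017, 0.0, -0.002]
force: [-0.7, 0.2, -1.3]
finger_gap: 0.638
gripper_force: 65.7
```

Emit:
apply_moves:
  claw: [-1,-1,-1,-1]
  travel:
    - [0,0,0.025]
    - [0,0,0.05]
    - [0,0,0.05]
    - [0,0,0.05]
  turn:
    - [0,0,0]
    - [0,0,0]
    - [0,0,0]
    - [0,0,0]

```text
t: 8.97
tcp_pos: [0.6339, -0.404, 0.0401]
tool_rot: [1.0, 0.018, -0.003, -0.005]
force: [0.2, 0.3, -1.2]
finger_gap: 0.641
gripper_force: 65.7
```

```bash
python3 - <<'E'
from h import *
snap('side');show();go(tray(.09,-.045,.009),RV(TY))
E
```

```text
t 9.02 tip [ 635.4 -405.2   69.1] lane y,s,h [-409.8   87.9   -0.8] F [ 0.8 -0.8 -1.4] gap 0.639 gf 65.7049834728241
travel [0.0018 0.0244 0.0749] mm 63.1 turn [-0.0025  0.0007  0.0016] deg 0.5
```

Emit:
apply_moves:
  claw: [-1,-1,-1,-1,-1]
  travel:
    - [0.001,0.015,0]
    - [0.002,0.0244,0.02]
    - [0.002,0.0244,0.045]
    - [0.002,0.0244,0.063]
    - [0.002,0.0244,0.063]
  turn:
    - [0,0,0]
    - [0,0,0]
    - [-0.0025,0,0.0016]
    - [-0.0025,0,0.0016]
    - [-0.0025,0,0.0016]

```text
t: 9.43
tcp_pos: [0.6359, -0.4232, -0.0108]
tool_rot: [1.0, 0.016, -0.003, -0.001]
force: [-0.3, 0.8, -2.4]
finger_gap: 0.639
gripper_force: 65.7
```

Emit:
apply_moves:
  claw: [-1,-1,-1,-1,-1]
  travel:
    - [0,0,0.0025]
    - [0,0,0.005]
    - [0,0,0.0075]
    - [0,0,0.01]
    - [0,0,0.01]
  turn:
    - [0,0,0]
    - [0,0,0]
    - [0,0,0]
    - [0,0,0]
    - [0,0,0]

```text
t: 9.85
tcp_pos: [0.6378, -0.4246, -0.0156]
tool_rot: [1.0, 0.016, -0.001, 0.001]
force: [1.0, 0.1, -1.6]
finger_gap: 0.64
gripper_force: 65.7
```

```bash
python3 - <<'E'
from h import *
snap('side');show();go(tray(.09,-.045,.009),RV(TY))
E
```

```text
t 9.9 tip [ 637.7 -424.5   11.3] lane y,s,h [-429.4   78.5  -57.8] F [-0.3 -0.5 -1.8] gap 0.646 gf 65.72895526885986
travel [-0.0004 -0.0005  0.0029] mm 2.4 turn [ 0.0003  0.0005 -0.0001] deg 0.1
```

Lower until contact shows in the force.

Emit:
apply_moves:
  claw: [-1,-1,-1]
  travel:
    - [0,0,0.0015]
    - [0,0,0.003]
    - [0,0,0.003]
  turn:
    - [0,0,0]
    - [0,0,0]
    - [0,0,0]

```text
t: 10.15
tcp_pos: [0.6378, -0.4248, -0.0175]
tool_rot: [1.0, 0.016, -0.001, 0.001]
force: [-1.6, 0.4, 2.4]
finger_gap: 0.641
gripper_force: 66.2
```

Emit:
apply_moves:
  claw: [-1,-1,-1]
  travel:
    - [0,0,0.0015]
    - [0,0,0.002]
    - [0,0,0.002]
  turn:
    - [0,0,0]
    - [0,0,0]
    - [0,0,0]

```text
t: 10.4
tcp_pos: [0.6379, -0.4248, -0.0175]
tool_rot: [1.0, 0.016, -0.001, 0.001]
force: [-2.5, 3.2, 9.4]
finger_gap: 0.641
gripper_force: 67.0
```

Emit:
apply_moves:
  claw: [0.6,0.6,0.6,0.6,0.6]
  travel:
    - [0,0,-0.001]
    - [0,0,-0.001]
    - [0,0,-0.002]
    - [0,0,-0.04]
    - [0,0,-0.09]
  turn:
    - [0,0,0]
    - [0,0,0]
    - [0,0,0]
    - [0,0,0]
    - [0,0,0]

```text
t: 10.82
tcp_pos: [0.6344, -0.4217, 0.0467]
tool_rot: [1.0, 0.015, -0.005, -0.004]
force: [0.4, 0.5, -0.7]
finger_gap: 0.804
gripper_force: 0.0
```

Emit:
apply_moves:
  claw: [0.6,-1,-1,-1,-1]
  travel:
    - [0,0,-0.05]
    - [0,0,-0.1]
    - [-0.03,-0.04,-0.12]
    - [-0.06,-0.08,-0.12]
    - [-0.09,-0.12,-0.12]
  turn:
    - [0,0,0]
    - [0,0,0]
    - [0,0,0]
    - [0,0,0]
    - [0,0,0]

```text
t: 11.23
tcp_pos: [0.5631, -0.3309, 0.1501]
tool_rot: [1.0, 0.015, 0.001, 0.002]
force: [0.5, 1.0, -1.1]
finger_gap: 0.234
gripper_force: 0.0
```

```bash
python3 - <<'E'
from h import *
s=snap('side','side5.png');show();P=cloud(s)
m=np.isfinite(P[...,2])&(P[...,2]>.026)&(P[...,2]<.042)&(P[...,0]>.4)&(P[...,0]<.69)&(P[...,1]<-.29)&(P[...,1]>-.48)
q=(P[m][:,:2]*1000).astype(np.float32);print(cv2.minAreaRect(q),np.median(P[m][:,2]))
tin(s,0,.0);p1=lane(0,-.03,.12);go(p1,RL());go(lane(0,-.03,.011),RL(),p1,RL())
E
```

```text
t 11.28 tip [ 552.  -318.3  172.7] lane y,s,h [-314.9   32.4  113.9] F [-8.6 10.1 -4.7] gap 0.146 gf 0.0
((641.2011108398438, -420.26873779296875), (59.73310470581055, 83.52816772460938), 89.40947723388672) 0.03090860475616157
551 s [ 4.7 93.4] y [-42.6  42.5] rect [49.   0.1] [90.3 88.6] 0.3 h 26.6
travel [-0.105  -0.3872  0.013 ] mm 321.1 turn [-0.0029  0.0593 -0.0224] deg 11.4
travel [-0.     -0.      0.1362] mm 109.0 turn [0. 0. 0.] deg 0.0
```

View pics/side5.png

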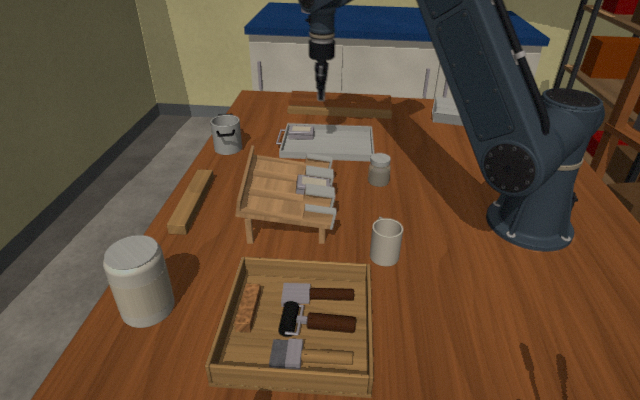

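Tin c lies flat in the tray at (301,131), and tin b is still jammed at (314,184). Mug and jar have not moved.

Emit:
apply_moves:
  claw: [-1,-1,-1,-1,-1]
  travel:
    - [-0.01,-0.04,0]
    - [-0.02,-0.085,0]
    - [-0.033,-0.13,0]
    - [-0.045,-0.175,0]
    - [-0.055,-0.22,0]
  turn:
    - [0,0.012,-0.0045]
    - [0,0.024,-0.009]
    - [-0.001,0.036,-0.0135]
    - [-0.002,0.048,-0.018]
    - [-0.0029,0.0593,-0.0224]

```text
t: 11.7
tcp_pos: [0.5126, -0.1548, 0.148]
tool_rot: [0.994, 0.05, 0.093, 0.003]
force: [0.9, 1.3, -0.4]
finger_gap: 0.001
gripper_force: 0.0
```

Emit:
apply_moves:
  claw: [-1,-1,-1]
  travel:
    - [0,0,0]
    - [0,0,0]
    - [0,0,0]
  turn:
    - [0,0,0]
    - [0,0,0]
    - [0,0,0]

```text
t: 11.95
tcp_pos: [0.5148, -0.157, 0.1485]
tool_rot: [0.994, 0.051, 0.093, 0.004]
force: [1.7, -1.6, 0.5]
finger_gap: -0.003
gripper_force: 0.0
```

```bash
python3 - <<'E'
from h import *
snap('side');show();go(lane(0,-.03,.06),RL());
E
```

```text
t 12.0 tip [ 510.2 -157.8  175.1] lane y,s,h [-151.     8.   120.4] F [-0.3 -0.1 -0. ] gap 0.002 gf 0.0
travel [-0.0484 -0.1901  0.0713] mm 167.0 turn [ 0.0058 -0.0051  0.0003] deg 1.4
```

Emit:
apply_moves:
  claw: [-1,-1,-1,-1,-1]
  travel:
    - [-0.012,-0.045,0]
    - [-0.024,-0.09,0]
    - [-0.036,-0.135,0.01]
    - [-0.048,-0.175,0.03]
    - [-0.0484,-0.1901,0.0713]
  turn:
    - [0.001,-0.001,0]
    - [0.002,-0.002,0]
    - [0.003,-0.003,0]
    - [0.0058,-0.005,0]
    - [0.0058,-0.005,0]

```text
t: 12.42
tcp_pos: [0.4709, -0.0071, 0.0837]
tool_rot: [0.995, 0.052, 0.085, -0.005]
force: [1.1, 0.5, -0.5]
finger_gap: 0.002
gripper_force: 0.0
```

Emit:
apply_moves:
  claw: [-1,-1,-1]
  travel:
    - [0,0,0]
    - [0,0,0]
    - [0,0,0]
  turn:
    - [0,0,0]
    - [0,0,0]
    - [0,0,0]

```text
t: 12.67
tcp_pos: [0.4732, -0.0103, 0.083]
tool_rot: [0.995, 0.051, 0.085, -0.005]
force: [0.1, 0.3, 0.6]
finger_gap: -0.002
gripper_force: 0.0
```

```bash
python3 - <<'E'
from h import *
snap('side');show();go(lane(0,-.03,.011),RL());
E
```

```text
t 12.72 tip [468.7 -11.  110.3] lane y,s,h [ -0.7 -28.9  61.1] F [ 0.2 -0.5  0.2] gap 0.002 gf 0.0
travel [-0.0015 -0.0009  0.0626] mm 50.1 turn [ 0.     -0.0007 -0.0001] deg 0.1
```

Emit:
apply_moves:
  claw: [-1,-1,-1,-1,-1]
  travel:
    - [0,-0.0008,0.035]
    - [0,-0.0008,0.0625]
    - [0.003,-0.0008,0.0625]
    - [0.013,-0.0008,0.0625]
    - [0.023,-0.0008,0.0625]
  turn:
    - [0,0,0]
    - [0,0,0]
    - [0,0,0]
    - [0,0,0]
    - [0,0,0]

```text
t: 13.13
tcp_pos: [0.4988, -0.0062, 0.038]
tool_rot: [0.995, 0.051, 0.085, -0.005]
force: [0.9, 0.0, 0.2]
finger_gap: 0.004
gripper_force: 0.0
```

Emit:
apply_moves:
  claw: [-1,-1,-1,-1,-1]
  travel:
    - [0.01,0,0]
    - [0.02,0,0]
    - [0.03,0,0]
    - [0.04,0,0]
    - [0.05,0,0]
  turn:
    - [0,0,0]
    - [0,0,0]
    - [0,0,0]
    - [0,0,0]
    - [0,0,0]

```text
t: 13.55
tcp_pos: [0.5368, -0.0008, 0.0434]
tool_rot: [0.995, 0.052, 0.084, -0.005]
force: [-2.5, -0.2, 0.9]
finger_gap: -0.003
gripper_force: 1.0
```

Emit:
apply_moves:
  claw: [-1,-1,-1,-1,-1]
  travel:
    - [0.01,0,0]
    - [0.021,0,0]
    - [0.032,0,0]
    - [0.042,0,0]
    - [0.045,0,0]
  turn:
    - [0,0,0]
    - [0,0,0]
    - [0,0,0]
    - [0,0,0]
    - [0,0,0]

```text
t: 13.97
tcp_pos: [0.5743, 0.0023, 0.0493]
tool_rot: [0.995, 0.052, 0.085, -0.005]
force: [-0.7, 0.2, 1.2]
finger_gap: 0.002
gripper_force: 1.0
```

Emit:
apply_moves:
  claw: [-1,-1,0.9,0.9,0.9]
  travel:
    - [-0.006,0,-0.005]
    - [-0.006,0,-0.05]
    - [0.025,0,-0.09]
    - [0.067,0,-0.115]
    - [0.067,0,-0.115]
  turn:
    - [0,0,0]
    - [0,0,0]
    - [0,0,0]
    - [0,0,0]
    - [0,0,0]

```text
t: 14.38
tcp_pos: [0.6194, 0.0047, 0.1565]
tool_rot: [0.994, 0.051, 0.095, -0.003]
force: [1.9, -0.6, 0.5]
finger_gap: 0.42
gripper_force: 0.0
```

```bash
python3 - <<'E'
from h import *
s=snap('side','side6.png');tin(s,0);tin(s,0,hw=.03);t=snap('top','top6.png');tin(t,0);show();go(lane(0,.119,.003),RL())
E
```

```text
444 s [ 62.2 160.8] y [-33.6  38.7] rect [111.9   1.5] [99.8 82.6] 0.1 h 25.1
397 s [ 65. 161.] y [-24.5  28.7] rect [111.9   1.1] [99.8 56.6] 0.1 h 25.0
16 s [76.6 84.5] y [19.  26.9] rect [80.6 22.9] [7.6 7.5] 85.6 h 27.5
t 14.48 tip [606.1   5.4 177. ] lane y,s,h [  1.6 118.6 103.4] F [-0.2 -0.5 -1. ] gap 0.594 gf 0.0
travel [1.000e-04 2.100e-03 1.255e-01] mm 100.4 turn [-0.0002 -0.0009  0.0005] deg 0.2
```

Emit:
apply_moves:
  claw: [0.9,0.9,0.9,0.9,0.9]
  travel:
    - [0,0,0.03]
    - [0,0.001,0.07]
    - [0,0.0015,0.1]
    - [0,0.0015,0.117]
    - [0,0.0015,0.1245]
  turn:
    - [0,0,0]
    - [0,0,0]
    - [0,0,0]
    - [0,0,0]
    - [0,0,0]

```text
t: 14.9
tcp_pos: [0.6223, 0.0073, 0.0467]
tool_rot: [0.995, 0.051, 0.08, -0.006]
force: [-0.5, 0.3, -0.2]
finger_gap: 0.946
gripper_force: 0.0
```

Emit:
apply_moves:
  claw: [0.9,-1,-1,-1,-1]
  travel:
    - [0,0,0]
    - [0,0,0]
    - [0,0,0]
    - [0,0,0]
    - [0,0,0]
  turn:
    - [0,0,0]
    - [0,0,0]
    - [0,0,0]
    - [0,0,0]
    - [0,0,0]

```text
t: 15.32
tcp_pos: [0.6264, 0.0068, 0.0521]
tool_rot: [0.995, 0.051, 0.085, -0.005]
force: [-1.4, -0.3, 3.9]
finger_gap: 0.644
gripper_force: 66.0
```

Emit:
apply_moves:
  claw: [-1,-1,-1]
  travel:
    - [0,0,0]
    - [0,0,0]
    - [0,0,0]
  turn:
    - [0,0,0]
    - [0,0,0]
    - [0,0,0]

```text
t: 15.57
tcp_pos: [0.6264, 0.0068, 0.0521]
tool_rot: [0.995, 0.051, 0.085, -0.005]
force: [-1.4, 0.3, 6.3]
finger_gap: 0.643
gripper_force: 66.2
```

Emit:
apply_moves:
  claw: [-1,-1,-1,-1,-1]
  travel:
    - [0,0,-0.008]
    - [0,0,-0.03]
    - [0,0,-0.06]
    - [0,0,-0.09]
    - [0,0,-0.12]
  turn:
    - [0,0,0]
    - [0,0,0]
    - [0,0,0]
    - [0,0,0]
    - [0,0,0]

```text
t: 15.98
tcp_pos: [0.6087, 0.0052, 0.1457]
tool_rot: [0.995, 0.051, 0.083, -0.005]
force: [0.4, 0.2, -2.2]
finger_gap: 0.639
gripper_force: 65.3
```

```bash
python3 - <<'E'
from h import *
snap('side');show();go(tray(-.02,-.045,.13),RV(TY))
E
```

```text
t 16.03 tip [606.5   4.3 177.4] lane y,s,h [  0.4 119.1 103.8] F [0.2 1.1 0.7] gap 0.637 gf 65.53234577178955
travel [-0.1622  0.5267  0.0317] mm 441.6 turn [-0.0019 -0.0557  0.0229] deg 10.8
```

Emit:
apply_moves:
  claw: [-1,-1,-1,-1,-1]
  travel:
    - [-0.01,0.03,0]
    - [-0.022,0.07,0]
    - [-0.035,0.115,0]
    - [-0.05,0.16,0]
    - [-0.063,0.205,0]
  turn:
    - [0,-0.01,0.004]
    - [0,-0.02,0.008]
    - [-0.001,-0.03,0.013]
    - [-0.002,-0.044,0.018]
    - [-0.002,-0.0557,0.0229]

```text
t: 16.45
tcp_pos: [0.5763, -0.1642, 0.1361]
tool_rot: [1.0, 0.016, -0.005, -0.001]
force: [0.6, 0.8, -1.6]
finger_gap: 0.639
gripper_force: 65.4
```

Emit:
apply_moves:
  claw: [-1,-1,-1,-1,-1]
  travel:
    - [-0.014,0.045,0]
    - [-0.028,0.09,0]
    - [-0.042,0.135,0]
    - [-0.055,0.18,0]
    - [-0.065,0.21,0]
  turn:
    - [0,0,0]
    - [0,0,0]
    - [0,0,0]
    - [0,0,0]
    - [0,0,0]

```text
t: 16.87
tcp_pos: [0.5294, -0.3364, 0.136]
tool_rot: [1.0, 0.015, -0.003, 0.0]
force: [0.3, 0.1, -2.0]
finger_gap: 0.643
gripper_force: 65.4
```

Emit:
apply_moves:
  claw: [-1,-1,-1]
  travel:
    - [0,0,0]
    - [0,0,0]
    - [0,0,0]
  turn:
    - [0,0,0]
    - [0,0,0]
    - [0,0,0]

```text
t: 17.12
tcp_pos: [0.5299, -0.3318, 0.1358]
tool_rot: [1.0, 0.015, -0.004, -0.001]
force: [0.0, 0.8, -2.1]
finger_gap: 0.643
gripper_force: 65.4
```

```bash
python3 - <<'E'
from h import *
snap('side');show();go(tray(-.02,-.045,.06),RV(TY))
E
```

```text
t 17.17 tip [ 530.4 -331.3  162.9] lane y,s,h [-325.6    8.3  108.1] F [ 0.2  1.3 -1.2] gap 0.642 gf 65.3584885597229
travel [-0.0066  0.1206  0.1284] mm 141.0 turn [-0.0009  0.0025  0.0002] deg 0.5
```

Emit:
apply_moves:
  claw: [-1,-1,-1,-1,-1]
  travel:
    - [-0.002,0.04,0.01]
    - [-0.004,0.08,0.03]
    - [-0.006,0.115,0.06]
    - [-0.0066,0.1206,0.1]
    - [-0.0066,0.1206,0.13]
  turn:
    - [0,0,0]
    - [0,0.001,0]
    - [0,0.0025,0]
    - [-0.001,0.0025,0]
    - [-0.001,0.0025,0]

```text
t: 17.58
tcp_pos: [0.5278, -0.4299, 0.0307]
tool_rot: [1.0, 0.016, 0.001, 0.001]
force: [-1.0, 0.7, -1.5]
finger_gap: 0.638
gripper_force: 65.4
```

Emit:
apply_moves:
  claw: [-1,-1,-1,-1]
  travel:
    - [0,0,0.025]
    - [0,0,0.045]
    - [0,0,0.055]
    - [0,0,0.055]
  turn:
    - [0,0,0]
    - [0,0,0]
    - [0,0,0]
    - [0,0,0]

```text
t: 17.92
tcp_pos: [0.527, -0.4263, -0.014]
tool_rot: [1.0, 0.017, -0.001, -0.001]
force: [0.5, 0.1, -1.6]
finger_gap: 0.638
gripper_force: 65.3
```

```bash
python3 - <<'E'
from h import *
snap('side');show();go(tray(-.02,-.045,.0095),RV(TY))
E
```

```text
t 17.97 tip [ 527.7 -427.5   14.6] lane y,s,h [-421.1  -29.1  -36. ] F [ 0.9  0.2 -1.6] gap 0.643 gf 65.31810879707336
travel [-0.0004  0.0001  0.0063] mm 5.1 turn [0.     0.0001 0.0005] deg 0.1
```

Emit:
apply_moves:
  claw: [-1,-1,-1,-1]
  travel:
    - [0,0,0.002]
    - [0,0,0.004]
    - [0,0,0.006]
    - [0,0,0.006]
  turn:
    - [0,0,0]
    - [0,0,0]
    - [0,0,0]
    - [0,0,0]

```text
t: 18.3
tcp_pos: [0.5279, -0.4296, -0.0157]
tool_rot: [1.0, 0.016, 0.001, 0.001]
force: [-0.5, 0.7, -2.3]
finger_gap: 0.641
gripper_force: 65.3
```

Emit:
apply_moves:
  claw: [-1,-1,-1]
  travel:
    - [0,0,0.001]
    - [0,0,0.0015]
    - [0,0,0.0015]
  turn:
    - [0,0,0]
    - [0,0,0]
    - [0,0,0]

```text
t: 18.55
tcp_pos: [0.5277, -0.4296, -0.0169]
tool_rot: [1.0, 0.016, 0.001, 0.001]
force: [-1.0, 0.1, 1.9]
finger_gap: 0.64
gripper_force: 65.7
```

Emit:
apply_moves:
  claw: [0.6,0.6,0.6,0.6,0.6]
  travel:
    - [0,0,0]
    - [0,0,0]
    - [0,0,-0.001]
    - [0,0,-0.04]
    - [0,0,-0.09]
  turn:
    - [0,0,0]
    - [0,0,0]
    - [0,0,0]
    - [0,0,0]
    - [0,0,0]

```text
t: 18.97
tcp_pos: [0.5249, -0.4265, 0.0508]
tool_rot: [1.0, 0.015, -0.003, -0.003]
force: [0.6, -0.5, 0.1]
finger_gap: 0.802
gripper_force: 0.0
```

Emit:
apply_moves:
  claw: [0.6,0.3,0.3,0.3,0.3]
  travel:
    - [0,0,-0.05]
    - [0,0,-0.1]
    - [0,0,-0.15]
    - [0,0,-0.19]
    - [0,0,-0.19]
  turn:
    - [0,0,0]
    - [0,0,0]
    - [0,0,0]
    - [0,0,0]
    - [0,0,0]

```text
t: 19.38
tcp_pos: [0.5308, -0.4327, 0.2157]
tool_rot: [1.0, 0.016, 0.006, 0.007]
force: [1.0, -0.9, 1.4]
finger_gap: 0.647
gripper_force: 0.0
```

```bash
python3 - <<'E'
from h import *
s=snap('side','side7.png');t=snap('top');show();P=cloud(s)
m=np.isfinite(P[...,2])&(P[...,2]>.026)&(P[...,2]<.042)&(P[...,0]>.4)&(P[...,0]<.69)&(P[...,1]<-.29)&(P[...,1]>-.48)
n,l=cv2.connectedComponents(m.astype(np.uint8))
for i in range(1,n):
    k=l==i
    if k.sum()>30: print(cv2.minAreaRect((P[k][:,:2]*1000).astype(np.float32)),k.sum(),np.median(P[k][:,2]))
# brayer
for nm,im in(('top',t),('side',s)):
    Q=cloud(im);hsv=cv2.cvtColor(im['pixels'],cv2.COLOR_RGB2HSV)
    inb=np.isfinite(Q[...,2])&(abs(Q[...,0]-.543)<.12)&(abs(Q[...,1]-.377)<.115)&(Q[...,2]>.018)&(Q[...,2]<.05)
    dark=inb&(hsv[...,2]<110)
    n,l=cv2.connectedComponents(dark.astype(np.uint8))
    for i in range(1,n):
        k=l==i
        if k.sum()>15:
            r=cv2.minAreaRect((Q[k][:,:2]*1000).astype(np.float32));print(nm,k.sum(),[np.round(v,1) for v in r],'ztop',np.percentile(Q[k][:,2],95).round(4),'hsv',np.median(hsv[k],0))
cv2.imwrite('pics/crate2.png',cv2.resize(s['pixels'][250:400,200:390,::-1],None,fx=4,fy=4))
E
```

```text
t 19.48 tip [ 527.8 -429.5  235.6] lane y,s,h [-423.     8.2  181.8] F [ 0.3 -0.5 -1. ] gap 0.649 gf 0.0
((640.9920654296875, -421.1546325683594), (82.79434204101562, 60.51171875), 1.3321691751480103) 198 0.030803311039815415
((531.041015625, -426.70196533203125), (83.13489532470703, 65.36666107177734), 1.304923415184021) 197 0.030870650598518172
top 45 [array([630. , 345.4]), array([23. , 95.7]), np.float64(15.7)] ztop 0.0287 hsv [ 15. 179.  99.]
top 28 [array([553.6, 424.4]), array([49.7,  2.8]), np.float64(3.4)] ztop 0.0298 hsv [15.  56.5 90. ]
top 268 [array([560.4, 373.3]), array([60.3, 29.4]), np.float64(89.8)] ztop 0.0393 hsv [ 16. 127.  54.]
top 375 [array([481.1, 373.6]), array([27.1, 88.5]), np.float64(89.3)] ztop 0.0393 hsv [ 13. 188.  81.]
top 264 [array([485.2, 299.6]), array([87.7, 18.2]), np.float64(4.3)] ztop 0.0336 hsv [ 13. 187.  84.]
side 100 [array([631.2, 356.8]), array([97.8, 12. ]), np.float64(84.1)] ztop 0.0305 hsv [ 14.  153.5  74. ]
side 451 [array([486.9, 304.8]), array([88.7, 24.5]), np.float64(4.3)] ztop 0.0298 hsv [ 11. 178.  61.]
side 496 [array([561.2, 372.4]), array([80. , 32.2]), np.float64(89.4)] ztop 0.0363 hsv [40. 51. 21.]
side 751 [array([483. , 379.9]), array([28.7, 90.7]), np.float64(88.9)] ztop 0.0361 hsv [ 11. 178.  61.]
side 418 [array([564.6, 450.2]), array([34.8, 52.1]), np.float64(2.6)] ztop 0.0263 hsv [135.   9.  81.]
side 18 [array([518.4, 442.7]), array([22.5,  5.4]), np.float64(9.1)] ztop 0.0267 hsv [ 16.5 132.5  97. ]
side 59 [array([470.7, 441.3]), array([14.5, 64.1]), np.float64(80.8)] ztop 0.0272 hsv [ 17. 138.  99.]
```

View pics/side7.png

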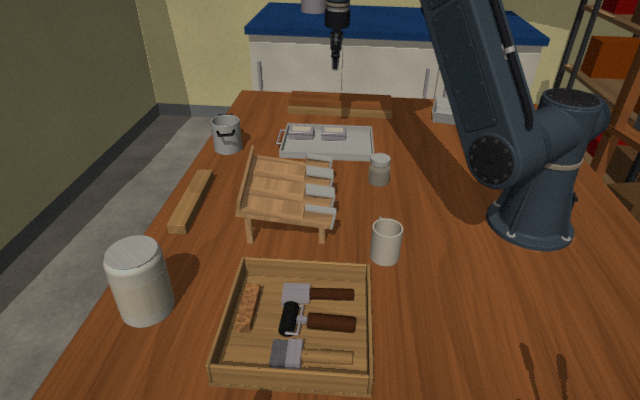

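Both tins lie flat and side by side in the tray at (301,132) and (334,133), and the lanes are empty. The brayer at (320,322) has its balance point near (0.497, 0.3755), top 37 mm. Now I go to the crate.

Emit:
apply_moves:
  claw: [0.3,0.3,0.3,0.3,0.3]
  travel:
    - [0,-0.03,0]
    - [0,-0.075,0]
    - [0,-0.125,0]
    - [0,-0.175,0]
    - [0,-0.225,0]
  turn:
    - [0,0,0]
    - [0,0,0]
    - [0,0,0]
    - [0,0,0]
    - [0,0,0]

```text
t: 19.9
tcp_pos: [0.5197, -0.2464, 0.2034]
tool_rot: [1.0, 0.015, -0.002, -0.001]
force: [0.2, 1.1, -0.3]
finger_gap: 0.651
gripper_force: 0.0
```

Emit:
apply_moves:
  claw: [0.3,0.3,0.3,0.3,0.3]
  travel:
    - [0,-0.05,0]
    - [0,-0.1,0]
    - [0,-0.15,0]
    - [0,-0.2,0]
    - [0,-0.25,0]
  turn:
    - [0,0,0]
    - [0,0,0]
    - [0,0,0]
    - [0,0,0]
    - [0,0,0]

```text
t: 20.32
tcp_pos: [0.5133, -0.0468, 0.2035]
tool_rot: [1.0, 0.015, -0.002, 0.0]
force: [1.0, 0.1, -0.2]
finger_gap: 0.647
gripper_force: 0.0
```

Emit:
apply_moves:
  claw: [0.3,0.3,0.3,0.3,0.3]
  travel:
    - [0,-0.05,0]
    - [0,-0.1,0]
    - [0,-0.15,0]
    - [0,-0.2,0]
    - [0,-0.25,0]
  turn:
    - [0,0,0.003]
    - [0,0,0.006]
    - [0,0,0.009]
    - [0,0,0.012]
    - [0,0,0.015]

```text
t: 20.73
tcp_pos: [0.507, 0.1526, 0.2032]
tool_rot: [1.0, -0.008, -0.002, 0.001]
force: [-0.9, -0.5, 1.1]
finger_gap: 0.655
gripper_force: 0.0
```

Emit:
apply_moves:
  claw: [0.3,0.3,0.3,0.3,0.3]
  travel:
    - [0,-0.05,0]
    - [0,-0.1,0]
    - [0,-0.15,0]
    - [0,-0.19,0]
    - [0,-0.21,0]
  turn:
    - [0,0,0]
    - [0,0,0]
    - [0,0,0]
    - [0,0,0]
    - [0,0,0]

```text
t: 21.15
tcp_pos: [0.5099, 0.3223, 0.2024]
tool_rot: [1.0, -0.006, -0.001, 0.001]
force: [-0.0, -0.7, 0.5]
finger_gap: 0.65
gripper_force: 0.0
```

Emit:
apply_moves:
  claw: [0.3,0.3,0.3]
  travel:
    - [0,0,0]
    - [0,0,0]
    - [0,0,0]
  turn:
    - [0,0,0]
    - [0,0,0]
    - [0,0,0]

```text
t: 21.4
tcp_pos: [0.5107, 0.3176, 0.2033]
tool_rot: [1.0, -0.008, -0.001, 0.002]
force: [-0.3, 0.3, -0.1]
finger_gap: 0.651
gripper_force: 0.0
```

```bash
python3 - <<'E'
from h import *
snap('side');show();go([.497,.3755,.08],RV(-.02))
E
```

```text
t 21.45 tip [511.2 317.4 230.8] lane y,s,h [321.6  66.  167. ] F [ 0.2 -0.6 -0.2] gap 0.653 gf 0.0
travel [-0.0187 -0.073   0.1883] mm 162.2 turn [0.0011 0.0005 0.001 ] deg 0.3
```

Emit:
apply_moves:
  claw: [0.3,0.3,0.3,0.3,0.3]
  travel:
    - [-0.01,-0.04,0.02]
    - [-0.0187,-0.073,0.05]
    - [-0.0187,-0.073,0.095]
    - [-0.0187,-0.073,0.14]
    - [-0.0187,-0.073,0.18]
  turn:
    - [0,0,0]
    - [0,0,0]
    - [0.001,0,0.001]
    - [0.001,0,0.001]
    - [0.001,0,0.001]

```text
t: 21.87
tcp_pos: [0.4977, 0.3758, 0.0593]
tool_rot: [1.0, -0.01, 0.0, -0.0]
force: [-0.8, -0.0, -0.4]
finger_gap: 0.649
gripper_force: 0.0
```

Emit:
apply_moves:
  claw: [0.3,0.3,0.3]
  travel:
    - [0,0,0.008]
    - [0,0,0.008]
    - [0,0,0.008]
  turn:
    - [0,0,0]
    - [0,0,0]
    - [0,0,0]

```text
t: 22.12
tcp_pos: [0.499, 0.3766, 0.0553]
tool_rot: [1.0, -0.01, 0.001, -0.001]
force: [0.3, 0.1, 0.7]
finger_gap: 0.649
gripper_force: 0.0
```

```bash
python3 - <<'E'
from h import *
s=snap('side');show();go([.497,.3755,.0095],RV(-.02))
cv2.imwrite('pics/crate3.png',cv2.resize(s['pixels'][220:400,190:400,::-1],None,fx=3,fy=3))
E
```

```text
t 22.17 tip [499.7 377.1  83.4] lane y,s,h [382.2  35.9  22.6] F [-0.2 -0.6  0.5] gap 0.648 gf 0.0
travel [-0.0037  0.0024  0.0923] mm 74.0 turn [-0.0009 -0.0013 -0.0001] deg 0.3
```

View pics/crate3.png

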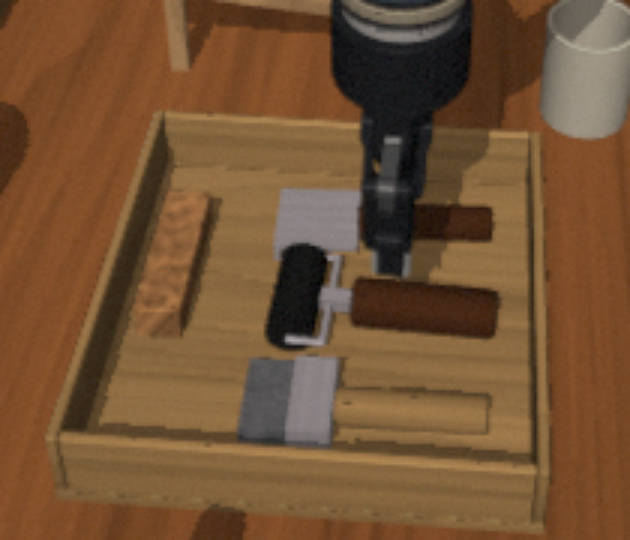

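The gripper at crop (390,265) is above the front of the brayer's handle (425,305), so I descend and grip.

Emit:
apply_moves:
  claw: [0.3,0.3,0.3,0.3,0.3]
  travel:
    - [-0.002,0.001,0.03]
    - [-0.0035,0.001,0.06]
    - [-0.0035,0.001,0.08]
    - [-0.0035,0.001,0.091]
    - [-0.0035,0.001,0.091]
  turn:
    - [0,0,0]
    - [0,0,0]
    - [0,0,0]
    - [0,0,0]
    - [0,0,0]

```text
t: 22.58
tcp_pos: [0.4956, 0.3765, -0.0181]
tool_rot: [1.0, -0.01, 0.001, -0.001]
force: [-0.4, 0.1, -0.2]
finger_gap: 0.647
gripper_force: 0.0
```

Emit:
apply_moves:
  claw: [-1,-1,-1,-1,-1]
  travel:
    - [0,0,0]
    - [0,0,0]
    - [0,0,0]
    - [0,0,0]
    - [0,0,0]
  turn:
    - [0,0,0]
    - [0,0,0]
    - [0,0,0]
    - [0,0,0]
    - [0,0,0]
  newtons: 60

```text
t: 23.0
tcp_pos: [0.4969, 0.3774, -0.0161]
tool_rot: [1.0, -0.01, 0.002, -0.002]
force: [-0.8, 0.1, 6.8]
finger_gap: 0.331
gripper_force: 59.3
```

Emit:
apply_moves:
  claw: [-1,-1,-1]
  travel:
    - [0,0,0]
    - [0,0,0]
    - [0,0,0]
  turn:
    - [0,0,0]
    - [0,0,0]
    - [0,0,0]

```text
t: 23.25
tcp_pos: [0.4968, 0.3774, -0.0161]
tool_rot: [1.0, -0.01, 0.002, -0.002]
force: [-1.6, 0.2, 6.7]
finger_gap: 0.326
gripper_force: 59.3
```

```bash
python3 - <<'E'
from h import *
s=snap('side');show()
E
```

```text
t 23.3 tip [496.7 377.3  10.9] lane y,s,h [382.6  20.7 -48.3] F [ 0.  -0.7  6.9] gap 0.329 gf 59.31552529335022
```

Emit:
apply_moves:
  claw: [-1,-1,-1,-1,-1]
  travel:
    - [0,0,-0.01]
    - [0,0,-0.04]
    - [0,0,-0.085]
    - [0,0,-0.13]
    - [0,0,-0.175]
  turn:
    - [0,0,0]
    - [0,0,0]
    - [0,0,0]
    - [0,0,0]
    - [0,0,0]

```text
t: 23.72
tcp_pos: [0.4943, 0.376, 0.1232]
tool_rot: [1.0, -0.009, -0.0, -0.0]
force: [0.7, 0.2, -1.5]
finger_gap: 0.328
gripper_force: 59.4
```

Emit:
apply_moves:
  claw: [-1,-1,-1,-1,-1]
  travel:
    - [0,0,-0.04]
    - [0,0,-0.06]
    - [0,0.03,-0.06]
    - [0,0.07,-0.06]
    - [0,0.11,-0.06]
  turn:
    - [0,0,0]
    - [0,0,0]
    - [0,0,0]
    - [0,0,0]
    - [0,0,0]

```text
t: 24.13
tcp_pos: [0.4928, 0.288, 0.1706]
tool_rot: [1.0, -0.008, 0.001, -0.001]
force: [-0.6, -0.0, -1.8]
finger_gap: 0.325
gripper_force: 59.5
```

```bash
python3 - <<'E'
from h import *
s=snap('side','side8.png');show();go(tray(-.02,.048,.19),RV(TY))
E
```

```text
t 24.18 tip [491.6 281.7 196.9] lane y,s,h [288.1  37.5 137.5] F [-1.4 -4.  -2.3] gap 0.324 gf 59.58290755748749
travel [0.0562 0.7694 0.0121] mm 617.2 turn [ 0.0015  0.0006 -0.0162] deg 2.9
```

View pics/side8.png

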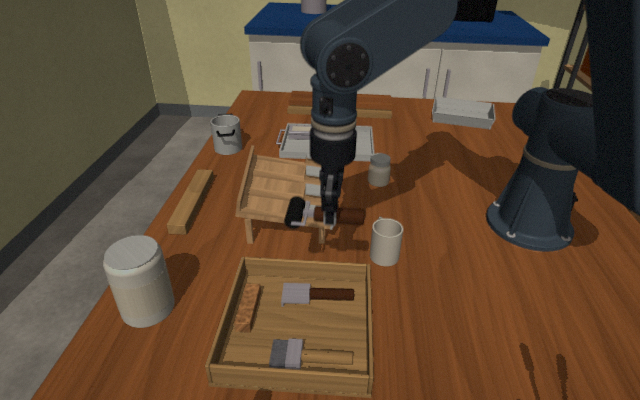

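The brayer is held level at (325,214), and the crate keeps the scraper, brush and block. I carry it to the tray.

Emit:
apply_moves:
  claw: [-1,-1,-1,-1,-1]
  travel:
    - [0.003,0.045,0]
    - [0.006,0.09,0]
    - [0.01,0.135,0]
    - [0.014,0.185,0]
    - [0.018,0.235,0]
  turn:
    - [0,0,-0.003]
    - [0,0,-0.006]
    - [0,0,-0.009]
    - [0,0,-0.013]
    - [0.0015,0,-0.016]

```text
t: 24.6
tcp_pos: [0.5036, 0.0989, 0.1698]
tool_rot: [1.0, 0.017, 0.001, -0.003]
force: [1.1, -0.3, -2.3]
finger_gap: 0.328
gripper_force: 59.7
```

Emit:
apply_moves:
  claw: [-1,-1,-1,-1,-1]
  travel:
    - [0.001,0.05,0]
    - [0.002,0.1,0]
    - [0.003,0.15,0]
    - [0.004,0.2,0]
    - [0.005,0.25,0]
  turn:
    - [0,0,0]
    - [0,0,0]
    - [0,0,0]
    - [0,0,0]
    - [0,0,0]

```text
t: 25.02
tcp_pos: [0.5139, -0.1014, 0.1685]
tool_rot: [1.0, 0.016, 0.001, -0.003]
force: [0.9, 0.2, -1.7]
finger_gap: 0.326
gripper_force: 59.7
```

Emit:
apply_moves:
  claw: [-1,-1,-1,-1,-1]
  travel:
    - [0.001,0.05,0]
    - [0.002,0.1,0]
    - [0.003,0.15,0]
    - [0.004,0.19,0]
    - [0.005,0.22,0]
  turn:
    - [0,0,0]
    - [0,0,0]
    - [0,0,0]
    - [0,0,0]
    - [0,0,0]

```text
t: 25.43
tcp_pos: [0.5237, -0.2789, 0.1674]
tool_rot: [1.0, 0.014, 0.001, -0.002]
force: [0.1, 0.3, -1.3]
finger_gap: 0.328
gripper_force: 59.8
```

Emit:
apply_moves:
  claw: [-1,-1,-1]
  travel:
    - [0,0,0]
    - [0,0,0]
    - [0,0,0]
  turn:
    - [0,0,0]
    - [0,0,0]
    - [0,0,0]

```text
t: 25.68
tcp_pos: [0.5232, -0.2744, 0.1669]
tool_rot: [1.0, 0.015, -0.0, -0.004]
force: [0.4, -0.1, -2.2]
finger_gap: 0.328
gripper_force: 59.7
```

```bash
python3 - <<'E'
from h import *
s=snap('side');show();go(tray(-.02,.048,.06),RV(TY))
E
```

```text
t 25.73 tip [ 523.3 -274.1  193.9] lane y,s,h [-268.1   12.3  138.9] F [-0.3  0.2 -1.6] gap 0.326 gf 59.73634600639343
travel [-0.001   0.0769  0.1669] mm 147.0 turn [-0.0024 -0.      0.0002] deg 0.4
```

Emit:
apply_moves:
  claw: [-1,-1,-1,-1,-1]
  travel:
    - [0,0.04,0.01]
    - [0,0.077,0.03]
    - [0,0.077,0.075]
    - [0,0.077,0.12]
    - [0,0.077,0.165]
  turn:
    - [0,0,0]
    - [-0.002,0,0]
    - [-0.002,0,0]
    - [-0.002,0,0]
    - [-0.002,0,0]

```text
t: 26.15
tcp_pos: [0.5264, -0.3353, 0.0342]
tool_rot: [1.0, 0.016, 0.001, 0.0]
force: [0.7, -0.0, -2.3]
finger_gap: 0.328
gripper_force: 59.9
```

Emit:
apply_moves:
  claw: [-1,-1,-1,-1]
  travel:
    - [0,0,0.025]
    - [0,0,0.045]
    - [0,0,0.056]
    - [0,0,0.056]
  turn:
    - [0,0,0]
    - [0,0,0]
    - [0,0,0]
    - [0,0,0]

```text
t: 26.48
tcp_pos: [0.5251, -0.3337, -0.012]
tool_rot: [1.0, 0.016, -0.001, -0.002]
force: [0.2, 0.4, -1.4]
finger_gap: 0.328
gripper_force: 59.9
```

```bash
python3 - <<'E'
from h import *
s=snap('side');show();go(tray(-.02,.048,.009),RV(TY))
E
```

```text
t 26.53 tip [ 525.9 -334.8   16.5] lane y,s,h [-328.7  -21.2  -35.5] F [-0.1  0.9 -1.2] gap 0.324 gf 59.94448363780975
travel [-0.0018 -0.0002  0.0093] mm 7.6 turn [-0.0004  0.      0.0004] deg 0.1
```

Emit:
apply_moves:
  claw: [-1,-1,-1,-1]
  travel:
    - [0,0,0.003]
    - [0,0,0.005]
    - [0,0,0.007]
    - [0,0,0.007]
  turn:
    - [0,0,0]
    - [0,0,0]
    - [0,0,0]
    - [0,0,0]

```text
t: 26.87
tcp_pos: [0.5264, -0.3365, -0.015]
tool_rot: [1.0, 0.016, 0.001, 0.001]
force: [0.6, 0.3, -0.9]
finger_gap: 0.33
gripper_force: 59.9
```

Emit:
apply_moves:
  claw: [-1,-1,-1]
  travel:
    - [0,0,0.0015]
    - [0,0,0.0025]
    - [0,0,0.0025]
  turn:
    - [0,0,0]
    - [0,0,0]
    - [0,0,0]

```text
t: 27.12
tcp_pos: [0.526, -0.3363, -0.0177]
tool_rot: [1.0, 0.016, 0.001, 0.0]
force: [0.1, 0.2, -2.1]
finger_gap: 0.328
gripper_force: 59.9
```

Emit:
apply_moves:
  claw: [-1,-1,-1]
  travel:
    - [0,0,0.001]
    - [0,0,0.002]
    - [0,0,0.002]
  turn:
    - [0,0,0]
    - [0,0,0]
    - [0,0,0]

```text
t: 27.37
tcp_pos: [0.5261, -0.3364, -0.0181]
tool_rot: [1.0, 0.016, 0.001, 0.0]
force: [-2.0, 0.3, 5.8]
finger_gap: 0.325
gripper_force: 60.7
```

Emit:
apply_moves:
  claw: [0.15,0.15,0.15,0.15,0.15]
  travel:
    - [0,0,0]
    - [0,0,0]
    - [0,0,0]
    - [0,0,-0.02]
    - [0,0,-0.06]
  turn:
    - [0,0,0]
    - [0,0,0]
    - [0,0,0]
    - [0,0,0]
    - [0,0,0]

```text
t: 27.78
tcp_pos: [0.5233, -0.334, 0.0252]
tool_rot: [1.0, 0.016, -0.003, -0.003]
force: [-0.1, -0.1, 0.7]
finger_gap: 0.577
gripper_force: 0.0
```

Emit:
apply_moves:
  claw: [0.15,0.15,0.15,0.15,0.15]
  travel:
    - [0,0,-0.05]
    - [0,0,-0.1]
    - [0,0,-0.15]
    - [0,0,-0.2]
    - [0,0,-0.2]
  turn:
    - [0,0,0]
    - [0,0,0]
    - [0,0,0]
    - [0,0,0]
    - [0,0,0]

```text
t: 28.2
tcp_pos: [0.5303, -0.3401, 0.1979]
tool_rot: [1.0, 0.016, 0.007, 0.006]
force: [1.3, -1.2, 0.9]
finger_gap: 0.573
gripper_force: 0.0
```

Emit:
apply_moves:
  claw: [0.15,0.15,0.15,0.15,0.15]
  travel:
    - [0,0,0]
    - [0,0,0]
    - [0,0,0]
    - [0,0,0]
    - [0,0,0]
  turn:
    - [0,0,0]
    - [0,0,0]
    - [0,0,0]
    - [0,0,0]
    - [0,0,0]

```text
t: 28.62
tcp_pos: [0.525, -0.3355, 0.1867]
tool_rot: [1.0, 0.016, -0.001, -0.001]
force: [-0.2, -0.1, 0.4]
finger_gap: 0.573
gripper_force: 0.0
```

```bash
python3 - <<'E'
from h import *
s=snap('side');show()
a=s['pixels'][100:280,200:420,::-1]
cv2.imwrite('pics/fin.png',cv2.resize(a,None,fx=3.5,fy=3.3,interpolation=cv2.INTER_CUBIC))
E
```

```text
t 28.67 tip [ 525.2 -335.8  214. ] lane y,s,h [-329.6   11.3  159.4] F [ 0.6  0.2 -0.6] gap 0.573 gf 0.0
```

View pics/fin.png

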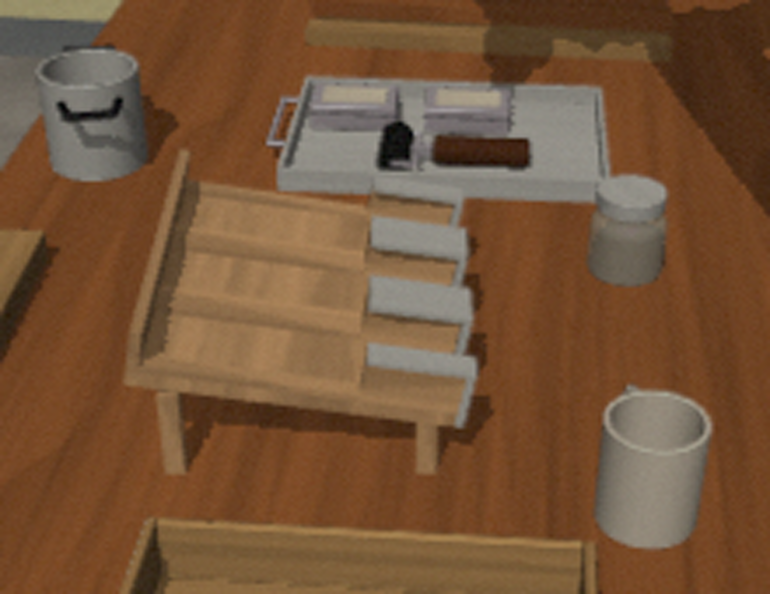

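Both tins (355,105 and 470,108) and the brayer (455,150) lie flat in the tray. The lanes are empty, and the mug and jar stand where they were.

```bash
python3 -c "
from station import manip
print(manip.sign_off())"
```

```text
the job is handed in; nothing more can be done
None
```

I handed the job in at about 29 s: both tins present (middle and right lanes) and the brayer lie flat in the tray, the other tools are still in the crate, and the mug and jar were not touched.

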